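Stand the fallen reagent bottle on the stirrer and switch it on

TASK

The square amber bottle with the blue cap has been knocked over on the bench. Stand it upright in the middle of the stirrer's round metal plate, set down rather than dropped, and let go of it; only then turn the stirrer's red handle clockwise to fully on. Leave everything else on the bench standing where it is.

Things in the scene. Friction and masses are not known exactly. Their poses are not given: they have to be found in the camera images.
- bottle: closed square amber bottle, white label, blue cap, 0.25-0.42 kg, rigid; starts lying on a flat side, cap pointing within 70 deg of -x (the robot side). Square part 50 x 50 mm, 100 long, then a 16 long shoulder, then a round cap 38 wide, 26 long: 142 in all. Origin on the long axis, 60 mm above the base; z runs from base to cap; x, y are square to the flat sides
- stirrer: round white magnetic stirrer with a blue band and a round aluminium plate on top, fixed to the bench; 150 wide, 90 tall. Origin at the centre of its underside
- plate (a point): centre of the upper face of the stirrer's flat plate (150 across), 90 mm above the bench; z is up
- switch: the stirrer's rotary isolator: grey box with a yellow top carrying a red bar handle, fixed to the bench, 96 x 96, 55 tall. A white dot marks off (towards its -x side), a green dot marks on (towards its +y side). Origin at the centre of its underside, z is up
- handle_grip (a point): grip point on the red bar handle: on its upright turning axis, 26 mm above the box's top (81 mm above the bench). The bar is 60 long (the point's x axis), 14 thick (y), and spans from 62 to 94 mm above the bench. Axes turn with the handle
- handle (a joint): angle of the red handle in rad: 0 is off (bar pointing at the white dot), grows clockwise seen from above, stop at 1.57 fully on (bar pointing at the green dot). It turns stiffly (0.06 N m) and stays where it is left; it starts between 0 and 0.25
- beaker: glass beaker, 60 wide, 85 tall mm; loose, not to be disturbed. Origin at the centre of its underside
- wash_bottle: white wash bottle with a red cap and spout, 56 wide, 175 tall mm; loose, not to be disturbed. Origin at the centre of its underside
- dropper: small round amber dropper bottle with an orange cap, 32 wide, 75 tall mm; loose, not to be disturbed. Origin at the centre of its underside
- tip_box: blue pipette-tip box with a clear lid, 60 x 90, 57 tall mm; loose, not to be disturbed. Origin at the centre of its underside
- jar: white jar with a green cap, 56 wide, 70 tall mm; loose, not to be disturbed. Origin at the centre of its underside
- petri: closed glass Petri dish, 90 wide, 15 tall mm; loose, not to be disturbed. Origin at the centre of its underside
- small_beaker: small glass beaker, 42 wide, 50 tall mm; loose, not to be disturbed. Origin at the centre of its underside
There are look-alikes about, which are no part of the job. Leave any purple or turquoise look-alike of the stirrer alone. Leave any purple look-alike of the bottle alone.

How it is judged:
By the outcome, as a careful person would: the job done as asked, in the order asked, and still so for the second after the job is handed in, with the robot touching nothing.
It also fails if it takes over 64 s, if anything falls off the work surface, if the arm or the gripper's body presses on something with over 40 N, if the wrist force passes 120 N, or if a joint passes its speed limit or range.

ROBOT

A 7-joint arm with a two-finger parallel gripper is mounted at the origin on the work surface. World frame = base frame: x ahead of the robot, y to its left, z up, the work surface at z = 0. Lengths are in m, angles in rad, forces in N, time in s.
With the tool pointing down it reaches from about 0.425 to 0.825 m from the base axis. Payload 3.6 kg.
Tool frame: the origin (TCP) lies on the centre line of the jaws, within the pads' length; the fingertips stand 8 mm ahead of it and the grasp point (between the pads) lies 11 mm behind it; z points along the fingers, y is the line along which they close (so a half turn about z gives the same grasp; the last joint's range is limited). The gripper opens to 85 mm and grips with 20 to 120 N. Pads are 22 mm wide; open, the fingers measure 114 mm over their backs; the gripper's body (76 mm by 85 mm) begins 54 mm behind the grasp point. The pads swing forward as they close: fully open they stand 13 mm farther back than shut.
Start: joints at [1.282, 0.615, -0.013, 1.423, 0.008, 1.103, -0.04], TCP at [0.168, -0.628, 0.239] pointing down, gripper open.
Joint ranges: [-3.12, 3.12], [-0.3, 2.06], [-1.34, 1.32], [0.26, 2.42], [-1.36, 4.5], [0.01, 1.98], [-2.84, 2.84]. Speed limits (rad/s): [2.79, 2.79, 3.14, 3.14, 3.14, 3.14, 3.14].

INTERFACE

Orientations are given as a rotation vector (axis times angle).
In Python, from rig import bot, viewer gives the robot as it stands.
- The arm moves only by the tool arm_command, never from a script. Its argument "targets" is a list of rows, each an object of numbers: "x", "y", "z": the shift along the tool's x, y, z each as a share of 3 cm, from -1 to 1; "ax", "ay", "az": the turn, a rotation vector about the tool's x, y, z each as a share of 5 degrees, from -1 to 1; "claw": the closure, from 0 (fully open) to 1 (shut). In form: [{"x": .., "y": .., "z": .., "ax": .., "ay": .., "az": .., "claw": ..}, ...]. A call has 1 to 10 rows; each row shifts and turns the commanded pose from where the row before left it, along the tool's axes as they then stand; what a row does not reach is not made up. A row lasts 1/8 s, in which the tool goes at most 62.5 mm and 10.7 degrees, less where a joint would pass 70% of its speed; a pose out of reach is approached as far as the arm can. A call with a number of a shift or a turn outside -1 to 1 is refused whole. A call with a gripper value outside its range is refused whole. The fingers move at their own pace and stop on an object; the grip force is fixed at half the most. Time passes only in rows, so rows that do not move let the fingers close. It gives the time, the measured TCP pose, the force, the opening and the grip force at its end, in the units of the state.
- bot.get_obs(): the state, without advancing time (a new reading comes with each control period).
- viewer.get_image(name): name is "scene" or "top" or "wrist"; returns the picture (384x512x3 uint8, red, green, blue); there is no depth.
- viewer.camera_model(name): a dict with "fx", "fy", "cx", "cy" (pixels), "dist_coeffs" ([k1, k2, p1, p2, k3] as OpenCV has them; the pictures are not rectified), "rvec" (rotation vector, rad) and "tvec" (3), from world to camera coordinates, as OpenCV has them. Camera axes: x right, y down, z forward; pixel columns grow to the right and rows downward; lengths in m; the calibration is good to about 2 mm. A picture is of the moment at which its call begins: read the wrist's pose just before it. camera_model takes no time and is no camera call; for the wrist camera it gives the pose at the moment of the call.
- bot.finish_job(): hands the job in; it is judged then, once.
The state is a dict: "clock": time; "joints": joint angles; "qd": joint speeds; "joint_torque": joint torques, N m; "position": TCP position; "tcp_rot": TCP orientation; "contact_force": force on the tool from outside, world axes, zero at the start; "torque": the same for the moment, N m; "gripper_width": finger opening in m; "finger_force": force on a finger pad.
Only numpy, scipy, OpenCV 4.12 (cv2) and the standard library are available. Lean on these libraries where they do the work, as an engineer would, in place of code of your own. Each camera call takes 0.05 s, during which the arm holds its last target. There are 200 camera calls.

## Working session

There is one attempt and no reset: what is moved stays moved. The work goes in short steps, Python scripts to look and compute and a tool call to move; the robot and the scene stay as the last step left them, time stands still between calls to the robot, and variables do not carry over. Pictures are saved under pics/ and viewed, at most 10 in all, crops included, and the job is handed in when it is done.

Besides the shell and the picture viewer there is one more tool, called after "Call:" by a JSON object that holds its "name" and its "arguments", one argument or row to a line. arm_command: Moves the arm, as the interface text tells. Its arguments: {"type":"object","properties":{"targets":{"type":"array","items":{"type":"object","properties":{"x":{"type":"number"},"y":{"type":"number"},"z":{"type":"number"},"ax":{"type":"number"},"ay":{"type":"number"},"az":{"type":"number"},"claw":{"type":"number"}}}}},"required":["targets"]}

```bash
mkdir -p pics; cat > h.py <<'E'
import numpy as np, cv2
from rig import bot, viewer
from scipy.spatial.transform import Rotation as R
def snap(n,f):
    im=viewer.get_image(n); cv2.imwrite('pics/'+f,im[:,:,::-1]); return im
def ray(m,uv):
    K=np.array([[m['fx'],0,m['cx']],[0,m['fy'],m['cy']],[0,0,1]])
    p=cv2.undistortPoints(np.array([[uv]],float),K,np.array(m['dist_coeffs'],float))[0,0]
    Rm=cv2.Rodrigues(np.array(m['rvec'],float))[0]; t=np.array(m['tvec'],float).ravel()
    return -Rm.T@t, Rm.T@np.array([p[0],p[1],1])
def onz(m,uv,z):
    c,d=ray(m,uv); return c+d*(z-c[2])/d[2]
def tri(ms,uvs):
    A=np.zeros((3,3));b=np.zeros(3)
    for m,uv in zip(ms,uvs):
        c,d=ray(m,uv); d/=np.linalg.norm(d); P=np.eye(3)-np.outer(d,d); A+=P;b+=P@c
    return np.linalg.solve(A,b)
def proj(m,X):
    K=np.array([[m['fx'],0,m['cx']],[0,m['fy'],m['cy']],[0,0,1]])
    return cv2.projectPoints(np.array(X,float).reshape(-1,3),np.array(m['rvec'],float),np.array(m['tvec'],float),K,np.array(m['dist_coeffs'],float))[0][:,0]
E
python3 - <<'E'
from h import *
a=snap('scene','s1.png'); b=snap('top','t1.png')
cv2.imwrite('pics/t1b.png',cv2.resize(b[:,:,::-1],(800,600),interpolation=cv2.INTER_CUBIC))
cv2.imwrite('pics/s1b.png',cv2.resize(a[:,:,::-1],(800,600),interpolation=cv2.INTER_CUBIC))
for n in('scene','top'):
    m=viewer.camera_model(n);c,d=ray(m,(256,192));print(n,m['fx'],c,d)
E
```

```text
scene 380.8609037938841 [1.05045753 0.32973882 0.88019526] [-0.4679976  -0.39986426 -0.78814023]
top 411.54149858886535 [ 0.40533081 -0.07193704  1.46229225] [ 0.1045087  -0.0264584  -0.99420348]
```

View pics/t1b.png

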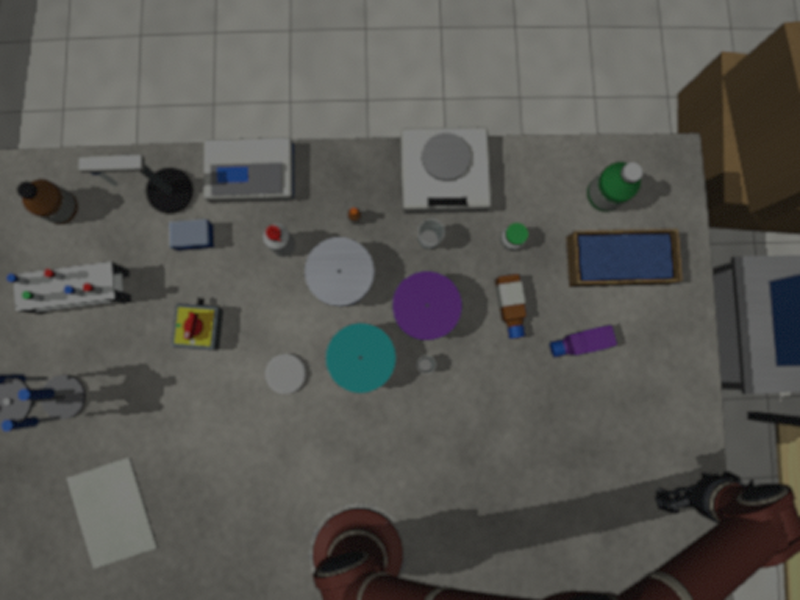

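View pics/s1b.png

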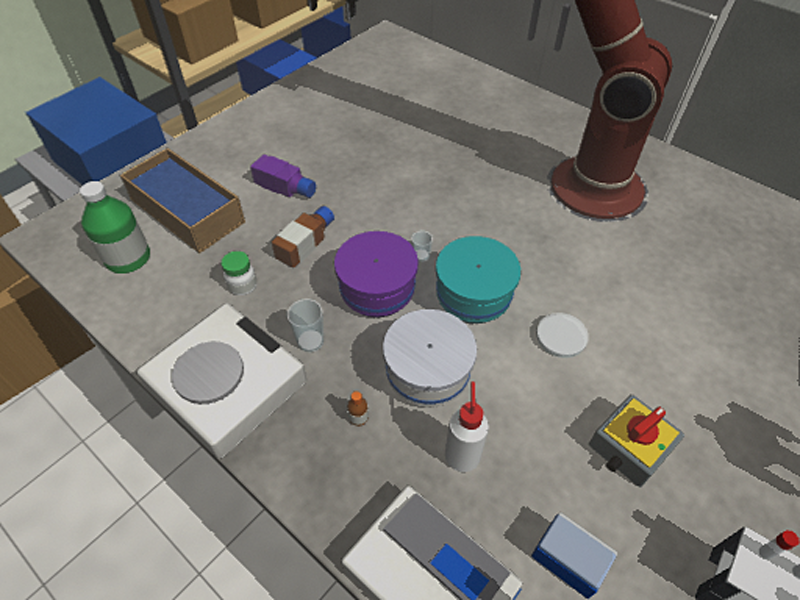

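The top view (800x600) shows the white stirrer at (339,271), its purple look-alike at (427,305) and its turquoise one at (361,358). The amber bottle is at (512,305) with its cap toward the robot at (516,331), the purple bottle is at (590,342), and the switch is at (197,326). In the scene view the amber bottle is at (303,236), the purple one at (283,176), the plate dot at (430,346) and the handle at (645,427).

Candidates:
- **Bottle:** amber (512,305), purple (590,342), brown bottle in the back left (42,198), dropper (354,214). I choose the amber square one with the blue cap at (512,305).
- **Stirrer:** white (339,271), purple, turquoise, or the white hotplate (446,157). I choose the round white one at (339,271).

```bash
python3 - <<'E'
import cv2,numpy as np
t=cv2.imread('pics/t1.png');s=cv2.imread('pics/s1.png')
def c(im,x,y,w=60,h=45):
    o=cv2.resize(im[y:y+h,x:x+w],(400,300),interpolation=cv2.INTER_CUBIC)
    for i in range(0,w,10):
        cv2.putText(o,str(x+i),(int(i*400/w),8),0,.3,(255,255,255),1);cv2.line(o,(int(i*400/w),10),(int(i*400/w),16),(255,255,255),1)
    for i in range(0,h,10):
        cv2.putText(o,str(y+i),(0,int(i*300/h)+4),0,.3,(255,255,255),1)
    return o
cv2.imwrite('pics/m.png',np.vstack([np.hstack([c(t,300,173),c(s,168,125)]),np.hstack([c(t,98,187),c(s,374,250,76,57)])]))
E
```

```text
(no output)
```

View pics/m.png

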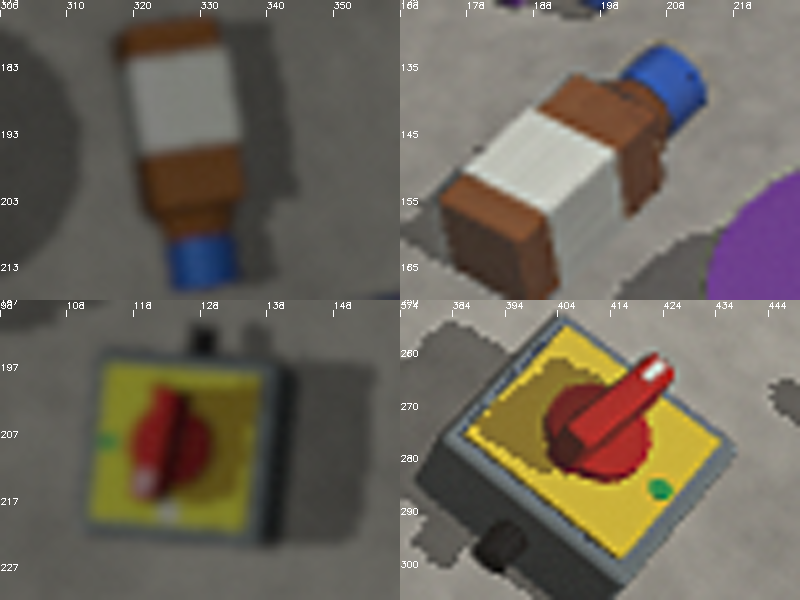

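The crop confirms an amber square bottle with a white label and blue cap. The handle's white tip points toward the white dot, turned slightly toward the green one.

```bash
python3 - <<'E'
from h import *
T=viewer.camera_model('top');S=viewer.camera_model('scene')
k=6.6667
t=lambda x,y:(300+x/k,173+y/k); s=lambda x,y:(168+(x-400)/k,125+y/k)
tw=lambda x,y:(98+x/k,187+(y-300)/k); sw=lambda x,y:(374+(x-400)/5.263,250+(y-300)/5.263)
def rep(n,a,b,z):
    print(n,'tri',tri([T,S],[a,b]).round(4),'top',onz(T,a,z)[:2].round(4),'scn',onz(S,b,z)[:2].round(4))
rep('baseR',t(218,18),s(443,200),.05);rep('baseL',t(120,35),s(540,235),.05)
rep('frR',t(243,195),s(575,75),.05);rep('frL',t(147,205),s(668,125),.05)
rep('plate',(217,173.4),(275.2,221.4),.09)
for n,a,b in (('b1',tw(100,350),sw(620,580)),('b2',tw(278,362),sw(445,437)),('b3',tw(262,540),sw(563,318)),('b4',tw(85,530),sw(735,445))): rep(n,a,b,.055)
rep('bar',tw(157,437),sw(617,406),.094)
rep('tip',tw(146,475),sw(654,370),.094)
rep('green',tw(107,440),sw(660,489),.055)
for n,p,z in (('white',tw(170,512),.055),('beaker',(275,152),0),('wash',(178,153),0.02),('drop',(226,137),.03),('petri',(183,239),.01),('sb',(274,234),.02),('jar',(330,151),.04),('purple',(273,195),.09),('turq',(231,229),.09),('pb',(378,218),.05),('box',(122,150),.05)): print(n,onz(T,p,z).round(3))
o=bot.get_obs();print({k:np.round(v,3) for k,v in o.items()})
print(R.from_rotvec(o['tcp_rot']).as_matrix().round(3))
E
```

```text
baseR tri [ 0.605  -0.3806  0.0361] top [ 0.6041 -0.3787] scn [ 0.6116 -0.3675]
baseL tri [ 0.5956 -0.3259  0.0439] top [ 0.5964 -0.3267] scn [ 0.5976 -0.319 ]
frR tri [ 0.5115 -0.3891  0.0412] top [ 0.511  -0.3873] scn [ 0.5171 -0.3814]
frL tri [ 0.506  -0.3365  0.0388] top [ 0.5071 -0.3368] scn [ 0.5117 -0.3251]
plate tri [0.6166 0.0221 0.0831] top [0.6159 0.0211] scn [0.62   0.0254]
b1 tri [0.5581 0.3875 0.0439] top [0.5571 0.3832] scn [0.5643 0.3874]
b2 tri [0.5489 0.2958 0.0436] top [0.5486 0.2906] scn [0.5546 0.2983]
b3 tri [0.4565 0.3061 0.0399] top [0.4572 0.2987] scn [0.4654 0.3096]
b4 tri [0.4645 0.3967 0.0409] top [0.4644 0.3902] scn [0.4734 0.3973]
bar tri [0.5089 0.3469 0.0811] top [0.5084 0.3414] scn [0.5168 0.3481]
tip tri [0.489  0.3503 0.0904] top [0.4895 0.3469] scn [0.4904 0.3524]
green tri [0.5108 0.3816 0.0487] top [0.5104 0.3792] scn [0.5147 0.3816]
white [0.473 0.346 0.055]
beaker [ 0.703 -0.184  0.   ]
wash [0.704 0.163 0.02 ]
drop [ 0.755 -0.009  0.03 ]
petri [0.399 0.15  0.01 ]
sb [ 0.408 -0.169  0.02 ]
jar [ 0.694 -0.376  0.04 ]
purple [ 0.538 -0.165  0.09 ]
turq [ 0.428 -0.022  0.09 ]
pb [ 0.452 -0.53   0.05 ]
box [0.713 0.355 0.05 ]
{'clock': np.float64(0.1), 'joints': array([ 1.282,  0.616, -0.013,  1.425,  0.008,  1.103, -0.04 ]), 'qd': array([ 0.001, -0.001, -0.   , -0.005,  0.001, -0.001,  0.001]), 'joint_torque': array([ 1.0000e-03, -4.7038e+01,  2.6000e-01, -1.7157e+01,  1.0000e-02,
        6.0000e-03,  0.0000e+00]), 'position': array([ 0.168, -0.627,  0.238]), 'tcp_rot': array([-3.112, -0.41 ,  0.   ]), 'contact_force': array([ 0.873,  0.375, -0.483]), 'torque': array([ 0.003, -0.016, -0.01 ]), 'finger_force': np.float64(0.0), 'gripper_width': np.float64(0.085)}
[[ 0.966  0.259 -0.001]
 [ 0.259 -0.966  0.002]
 [-0.    -0.002 -1.   ]]
```

```bash
cat >> h.py <<'E'
def frame(lean_head, tilt, yhead):
    """tool z leans 'tilt' deg from down toward heading lean_head; y nearest heading yhead"""
    a,t,h=np.radians([lean_head,tilt,yhead])
    z=np.array([np.sin(t)*np.cos(a),np.sin(t)*np.sin(a),-np.cos(t)])
    y=np.array([np.cos(h),np.sin(h),0]); y-=z*(y@z); y/=np.linalg.norm(y)
    return np.column_stack([np.cross(y,z),y,z])
def plan(p,Rt,p0=None,R0=None,n=None):
    if p0 is None:
        o=bot.get_obs(); p0=o['position']; R0=R.from_rotvec(o['tcp_rot']).as_matrix()
    p0=np.array(p0);w=R.from_matrix(R0.T@Rt).as_rotvec()
    if n is None: n=int(np.ceil(max(np.linalg.norm(np.array(p)-p0)/.029,np.linalg.norm(w)/np.radians(4.9),1)))
    while 1:
        r=R.from_rotvec(w/n).as_matrix(); S=np.zeros((3,3));Q=np.eye(3)
        for _ in range(n): S+=Q;Q=Q@r
        t=np.linalg.solve(R0@S,np.array(p)-p0)/.03; a=w/n/np.radians(5)
        if max(abs(t).max(),abs(a).max())<=1: break
        n+=1
    print('n',n,'xyz',t.round(2),'a',a.round(2))
    return np.array(p),Rt
E
python3 - <<'E'
from h import *
T=viewer.camera_model('top');S=viewer.camera_model('scene')
k=6.6667
t=lambda x,y:(299.575+x/k,172.575+y/k); s=lambda x,y:(167.575+(x-400)/k,124.575+y/k)
tw=lambda x,y:(97.575+x/k,186.575+(y-300)/k); sw=lambda x,y:(373.6+(x-400)/5.263,249.6+(y-300)/5.263)
def rep(n,a,b,z):
    print(n,'tri',tri([T,S],[a,b]).round(4),'top',onz(T,a,z)[:2].round(4),'scn',onz(S,b,z)[:2].round(4))
rep('baseR',t(218,18),s(443,200),.05);rep('baseL',t(120,35),s(540,235),.05)
rep('frR',t(243,195),s(575,75),.05);rep('frL',t(147,205),s(668,125),.05)
rep('plate',(216.8,173.2),(275,221.2),.09)
rep('bar',tw(157,437),sw(617,406),.094)
plan([.545,-.36,.30],frame(0,0,-84))
E
```

```text
baseR tri [ 0.6065 -0.3788  0.0402] top [ 0.6056 -0.3773] scn [ 0.6113 -0.3698]
baseL tri [ 0.597  -0.3243  0.048 ] top [ 0.5979 -0.3252] scn [ 0.5972 -0.3212]
frR tri [ 0.5132 -0.3874  0.0452] top [ 0.5125 -0.3859] scn [ 0.5166 -0.3838]
frL tri [ 0.5077 -0.335   0.0428] top [ 0.5086 -0.3354] scn [ 0.5113 -0.3274]
plate tri [0.6172 0.0224 0.0849] top [0.6166 0.0218] scn [0.6198 0.0246]
bar tri [0.5104 0.3465 0.0845] top [0.5099 0.3429] scn [0.5164 0.347 ]
n 17 xyz [ 0.82 -0.38 -0.12] a [-0.    0.    0.11]
```

Call:
{"name": "arm_command", "arguments": {
  "targets": [
    {"x":0.82,"y":-0.38,"z":-0.12,"az":0.11},
    {"x":0.82,"y":-0.38,"z":-0.12,"az":0.11},
    {"x":0.82,"y":-0.38,"z":-0.12,"az":0.11},
    {"x":0.82,"y":-0.38,"z":-0.12,"az":0.11},
    {"x":0.82,"y":-0.38,"z":-0.12,"az":0.11},
    {"x":0.82,"y":-0.38,"z":-0.12,"az":0.11},
    {"x":0.82,"y":-0.38,"z":-0.12,"az":0.11},
    {"x":0.82,"y":-0.38,"z":-0.12,"az":0.11},
    {"x":0.82,"y":-0.38,"z":-0.12,"az":0.11}
  ]
}}

```text
$.targets[0]: bad value
```

Call:
{"name": "arm_command", "arguments": {
  "targets": [
    {"x":0.82,"y":-0.38,"z":-0.12,"az":0.11},
    {"x":0.82,"y":-0.38,"z":-0.12,"az":0.11},
    {"x":0.82,"y":-0.38,"z":-0.12,"az":0.11},
    {"x":0.82,"y":-0.38,"z":-0.12,"az":0.11},
    {"x":0.82,"y":-0.38,"z":-0.12,"az":0.11},
    {"x":0.82,"y":-0.38,"z":-0.12,"az":0.11},
    {"x":0.82,"y":-0.38,"z":-0.12,"az":0.11},
    {"x":0.82,"y":-0.38,"z":-0.12,"az":0.11},
    {}
  ]
}}

```text
$.targets[0]: bad value
```

```bash
python3 - <<'E'
from h import *
o=bot.get_obs();print(o['position'].round(4),o['joints'].round(3),o['clock'])
m=viewer.camera_model('wrist');np.save('w1.npy',m,allow_pickle=True)
a=snap('wrist','w1.png');cv2.imwrite('pics/w1b.png',cv2.resize(a[:,:,::-1],(800,600),interpolation=cv2.INTER_CUBIC))
print(ray(m,(256,192)))
E
```

```text
[ 0.1681 -0.6272  0.2382] [ 1.282  0.616 -0.013  1.425  0.008  1.103 -0.04 ] 0.1
(array([ 0.24116581, -0.60736925,  0.37305104]), array([-0.29505968, -0.06591604, -0.95328321]))
```

View pics/w1b.png

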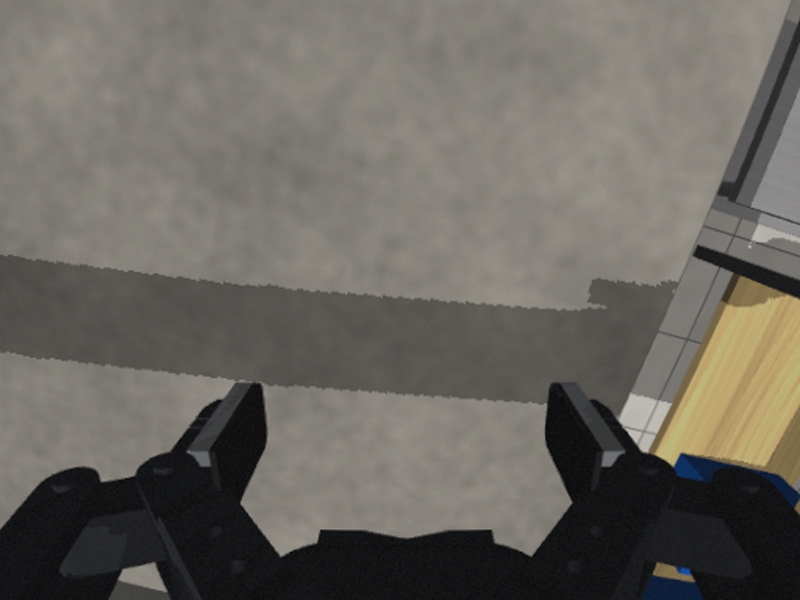

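The wrist view shows only the bench and the fingers. The rows were refused because every key is required.

Call:
{"name": "arm_command", "arguments": {
  "targets": [
    {"x":0.82,"y":-0.38,"z":-0.12,"ax":0,"ay":0,"az":0.11,"claw":0},
    {"x":0.82,"y":-0.38,"z":-0.12,"ax":0,"ay":0,"az":0.11,"claw":0},
    {"x":0.82,"y":-0.38,"z":-0.12,"ax":0,"ay":0,"az":0.11,"claw":0},
    {"x":0.82,"y":-0.38,"z":-0.12,"ax":0,"ay":0,"az":0.11,"claw":0},
    {"x":0.82,"y":-0.38,"z":-0.12,"ax":0,"ay":0,"az":0.11,"claw":0},
    {"x":0.82,"y":-0.38,"z":-0.12,"ax":0,"ay":0,"az":0.11,"claw":0},
    {"x":0.82,"y":-0.38,"z":-0.12,"ax":0,"ay":0,"az":0.11,"claw":0},
    {"x":0.82,"y":-0.38,"z":-0.12,"ax":0,"ay":0,"az":0.11,"claw":0},
    {"x":0.82,"y":-0.38,"z":-0.12,"ax":0,"ay":0,"az":0.11,"claw":0}
  ]
}}

```text
clock: 1.27
position: [0.3619, -0.478, 0.2715]
tcp_rot: [-3.129, -0.275, 0.001]
contact_force: [0.1, 0.1, -1.0]
gripper_width: 0.0857
finger_force: 0.0
```

Call:
{"name": "arm_command", "arguments": {
  "targets": [
    {"x":0.82,"y":-0.38,"z":-0.12,"ax":0,"ay":0,"az":0.11,"claw":0},
    {"x":0.82,"y":-0.38,"z":-0.12,"ax":0,"ay":0,"az":0.11,"claw":0},
    {"x":0.82,"y":-0.38,"z":-0.12,"ax":0,"ay":0,"az":0.11,"claw":0},
    {"x":0.82,"y":-0.38,"z":-0.12,"ax":0,"ay":0,"az":0.11,"claw":0},
    {"x":0.82,"y":-0.38,"z":-0.12,"ax":0,"ay":0,"az":0.11,"claw":0},
    {"x":0.82,"y":-0.38,"z":-0.12,"ax":0,"ay":0,"az":0.11,"claw":0},
    {"x":0,"y":0,"z":0,"ax":0,"ay":0,"az":0,"claw":0}
  ]
}}

```text
clock: 2.15
position: [0.499, -0.3864, 0.2929]
tcp_rot: [-3.134, -0.193, -0.002]
contact_force: [-0.5, -0.3, -0.1]
gripper_width: 0.0855
finger_force: 0.0
```

```bash
python3 - <<'E'
from h import *
o=bot.get_obs();print(o['position'].round(4),o['joints'].round(3),o['clock'])
m=viewer.camera_model('wrist');np.save('w1.npy',m,allow_pickle=True)
a=snap('wrist','w2.png');cv2.imwrite('pics/w2b.png',cv2.resize(a[:,:,::-1],(800,600),interpolation=cv2.INTER_CUBIC))
E
```

```text
[ 0.499  -0.3864  0.2929] [ 0.631  0.543 -0.009  1.401  0.003  1.198 -0.826] 2.15
```

View pics/w2b.png

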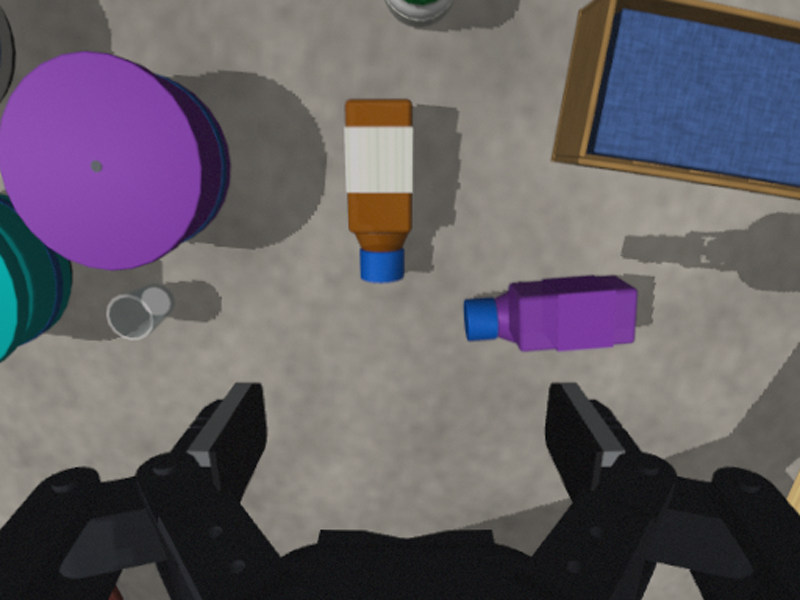

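The wrist view shows the amber bottle with its base edge at (345..412,100), its front edge at (348..411,232) and the cap end at (382,280). It sits nearly square to the tool.

```bash
python3 - <<'E'
from h import *
m=viewer.camera_model('wrist');T=viewer.camera_model('top');S=viewer.camera_model('scene')
f=lambda x,y:((x+.5)/1.5625-.5,(y+.5)/1.5625-.5)
P=[onz(m,f(*q),.05) for q in((345,100),(412,100),(348,232),(411,232))]
for q in P: print(q.round(4))
k=6.6667
t=lambda x,y:(299.575+x/k,172.575+y/k); s=lambda x,y:(167.575+(x-400)/k,124.575+y/k)
for a,b,c in (((345,100),t(120,35),s(540,235)),((412,100),t(218,18),s(443,200)),((348,232),t(147,205),s(668,125)),((411,232),t(243,195),s(575,75))):
    print('tri3',tri([m,T,S],[f(*a),b,c]).round(4))
d=(P[0]+P[1]-P[2]-P[3])[:2];print('head',np.degrees(np.arctan2(d[1],d[0])),'c',np.mean(P,0))
E
```

```text
[ 0.6    -0.3308  0.05  ]
[ 0.6058 -0.3794  0.05  ]
[ 0.5033 -0.3417  0.05  ]
[ 0.5091 -0.3907  0.05  ]
tri3 [ 0.5979 -0.3272  0.0447]
tri3 [ 0.6065 -0.3791  0.0398]
tri3 [ 0.5048 -0.3382  0.0389]
tri3 [ 0.5111 -0.3894  0.0432]
head 6.504809177177441 c [ 0.55455424 -0.36065679  0.05      ]
```

```bash
python3 - <<'E'
from h import *
F=frame(6.5,30,-83.5);g=np.array([.5452,-.3618,.0215]);print(F.round(3))
p=g-.11*F[:,2]
plan(p,F); plan(g,F,p,F)
E
```

```text
[[ 0.86   0.113  0.497]
 [ 0.098 -0.994  0.057]
 [ 0.5    0.    -0.866]]
n 7 xyz [-0.21 -0.1   0.82] a [-0.    0.86  0.01]
n 4 xyz [-0.    0.    0.92] a [0. 0. 0.]
```

Call:
{"name": "arm_command", "arguments": {
  "targets": [
    {"x":-0.21,"y":-0.1,"z":0.82,"ax":0,"ay":0.86,"az":0.01,"claw":0},
    {"x":-0.21,"y":-0.1,"z":0.82,"ax":0,"ay":0.86,"az":0.01,"claw":0},
    {"x":-0.21,"y":-0.1,"z":0.82,"ax":0,"ay":0.86,"az":0.01,"claw":0},
    {"x":-0.21,"y":-0.1,"z":0.82,"ax":0,"ay":0.86,"az":0.01,"claw":0},
    {"x":-0.21,"y":-0.1,"z":0.82,"ax":0,"ay":0.86,"az":0.01,"claw":0},
    {"x":-0.21,"y":-0.1,"z":0.82,"ax":0,"ay":0.86,"az":0.01,"claw":0},
    {"x":-0.21,"y":-0.1,"z":0.82,"ax":0,"ay":0.86,"az":0.01,"claw":0},
    {"x":0,"y":0,"z":0,"ax":0,"ay":0,"az":0,"claw":0}
  ]
}}

```text
clock: 3.2
position: [0.4852, -0.3699, 0.1143]
tcp_rot: [-2.999, -0.157, -0.797]
contact_force: [0.3, -0.7, 0.2]
gripper_width: 0.0857
finger_force: 0.0
```

```bash
python3 - <<'E'
from h import *
F=frame(6.5,30,-83.5);g=np.array([.5452,-.3618,.0215])
o=bot.get_obs();print(o['position'],o['joints'].round(2))
plan(g,F,n=6)
E
```

```text
[ 0.48519237 -0.3699083   0.11425896] [ 1.14  0.69 -0.5   1.97 -0.42  0.23 -0.28]
n 6 xyz [ 0.03 -0.01  0.61] a [-0.01  0.01 -0.02]
```

```bash
cat > k.py <<'E'
from h import *
import itertools
from scipy.optimize import least_squares
LO=np.array([-3.12,-.3,-1.34,.26,-1.36,.01,-2.84]);HI=np.array([3.12,2.06,1.32,2.42,4.5,1.98,2.84])
def fk(q,s,L,o7=0):
    h,a,b,c=L; E=lambda ax,v:R.from_euler(ax,v).as_matrix()
    M=E('z',s[0]*q[0])@E('y',q[1]);p=np.array([0,0,h])+M@[0,0,a]
    M=M@E('z',s[1]*q[2])@E('y',q[3]);p=p+M@[0,0,b]
    M=M@E('z',s[2]*q[4])@E('y',q[5])@E('z',s[3]*q[6]+o7);p=p+M@[0,0,c]
    return p,M
E
python3 - <<'E'
from k import *
o=bot.get_obs()
D=[([1.282,.616,-.013,1.425,.008,1.103,-.04],[.1681,-.6272,.2382],[-3.112,-.41,0]),
([.631,.543,-.009,1.401,.003,1.198,-.826],[.499,-.3864,.2929],[-3.134,-.193,-.002]),
(o['joints'],o['position'],o['tcp_rot'])]
best=[]
for s in itertools.product([1,-1],repeat=4):
  for o7 in (0,np.pi/2,-np.pi/2,np.pi):
    def f(L): 
        r=[]
        for q,p,v in D:
            P,M=fk(q,s,L,o7); r+=list(P-p)+list((R.from_matrix(M).inv()*R.from_rotvec(v)).as_rotvec()*.3)
        return r
    x=least_squares(f,[.36,.5,.4,.4]);best.append((x.cost,s,o7,x.x.round(4),np.abs(x.fun).max()))
best.sort(key=lambda b:b[0])
for b in best[:3]: print(b)
E
```

```text
(np.float64(0.00047579952469117706), (-1, -1, -1, -1), 1.5707963267948966, array([0.1998, 0.5701, 0.3606, 0.2642]), np.float64(0.02160151073766109))
(np.float64(0.03283557491833985), (-1, -1, 1, -1), 1.5707963267948966, array([0.3598, 0.4996, 0.399 , 0.3429]), np.float64(0.2463878028496318))
(np.float64(0.04628453447989928), (-1, 1, -1, -1), 1.5707963267948966, array([-1.6157,  1.156 ,  0.008 , -0.9169]), np.float64(0.17873888670277913))
```

```bash
cat >> k.py <<'E'
S=(-1,-1,-1,-1);O7=np.pi/2
L=[.1998,.5701,.3606,.2642]
def ik(q0,p,M,L=L,w=.05):
    def f(q):
        P,N=fk(q,S,L,O7); return np.r_[(P-p)*5,R.from_matrix(N.T@M).as_rotvec(),w*(q-q0)]
    x=least_squares(f,np.clip(q0,LO+.001,HI-.001),bounds=(LO,HI)); return x.x,np.abs(x.fun[:6]).max()
def path(q,p0,M0,p1,M1,n=20):
    w=R.from_matrix(M0.T@M1).as_rotvec();e=0
    for i in range(1,n+1):
        q,e1=ik(q,p0+(p1-p0)*i/n,M0@R.from_rotvec(w*i/n).as_matrix());e=max(e,e1)
    return q,e
E
python3 - <<'E'
from k import *
o=bot.get_obs();q=o['joints'];p=np.array(o['position']);F0=R.from_rotvec(o['tcp_rot']).as_matrix()
p,F0=fk(q,S,L,O7)
gp=np.array([.5452,-.3618,.0215])
for name,tau,flip in (('opt1',30,1),('opt1',10,1),('opt2',30,-1)):
    F=frame(6.5,tau,-83.5 if flip==1 else 96.5)
    qg=q;pp=np.array([.485,-.37,.2])
    if flip==-1:
        M=F0
        for h in (-53.5,-23.5,6.5,36.5,66.5,96.5):
            M2=frame(6.5,tau,h); qg,e=path(qg,pp,M,pp,M2,6);M=M2; 
        print('spun',qg.round(2),e)
    else: qg,e=path(qg,p,F0,pp,F);
    qg,e=path(qg,pp,F,gp,F); print(name,tau,'grasp',qg.round(2),round(e,3))
    for H in (30,60,90,120,-90):
        ql,e1=path(qg,gp,F,np.array([.55,-.25,.35]),F)
        Ff=frame(H,90-tau,H+90*flip)
        G=np.array([.617,.022,.155]);pf=G+.011*Ff[:,2]
        # via intermediate half
        w=R.from_matrix(F.T@Ff).as_rotvec()
        qf,e2=path(ql,np.array([.55,-.25,.35]),F,pf+[0,0,.1],Ff,40)
        qd,e3=path(qf,pf+[0,0,.1],Ff,pf,Ff,10)
        print(H,np.degrees(np.linalg.norm(w)).round(),qd.round(2),round(e2,3),round(e3,3))
E
```

```text
opt1 30 grasp [ 1.03  0.89 -0.49  1.92 -0.41  0.05 -0.29] 0.0
30 163.0 [ 0.84  0.89 -1.03  2.02 -1.36  0.01 -2.46] 0.123 0.215
60 143.0 [ 0.68  0.84 -0.6   1.98 -1.36  0.59 -2.12] 0.0 0.001
90 124.0 [ 0.36  0.86 -0.1   1.64 -0.97  1.27 -2.23] 0.0 0.0
120 107.0 [ 0.26  0.98 -0.07  1.31 -0.66  1.66 -2.19] 0.001 0.0
-90 116.0 [-0.35  0.88 -0.04  1.59  0.98  1.39 -0.95] 0.0 0.0
opt1 10 grasp [ 0.67  0.83 -0.06  1.73 -0.17  0.46 -0.68] 0.0
30 163.0 [ 1.03  1.31 -1.34  2.01 -1.36  0.02 -2.02] 0.294 0.391
60 143.0 [ 0.98  1.27 -1.16  2.01 -1.36  0.33 -1.87] 0.007 0.002
90 124.0 [ 0.35  0.99 -0.    1.63 -1.18  1.59 -2.06] 0.0 0.0
120 107.0 [ 0.34  1.12 -0.18  1.24 -0.77  1.87 -2.23] 0.001 0.0
-90 116.0 [-0.48  1.01  0.11  1.57  1.08  1.56 -1.02] 0.0 0.0
spun [ 1.48  0.8  -1.19  1.89  0.81  0.56  1.65] 0.00020699338194876205
opt2 30 grasp [ 1.11  0.93 -0.64  1.92  1.1   0.11  1.38] 0.001
30 163.0 [ 0.84  0.89 -1.03  2.02 -1.36  0.01  0.68] 0.124 0.215
60 143.0 [ 0.91  1.07 -1.13  1.98 -0.53  0.18  0.28] 0.0 0.0
90 124.0 [ 0.77  1.06 -0.94  1.64 -0.34  0.88  0.35] 0.0 0.0
120 107.0 [ 0.59  1.13 -0.88  1.31 -0.15  1.46  0.47] 0.0 0.0
-90 116.0 [ 0.03  1.02 -0.8   1.59  1.3   1.88  1.97] 0.0 0.0
```

```bash
python3 - <<'E'
from h import *
F=frame(6.5,25,-83.5);g=np.array([.5397,-.3624,.031])+.011*F[:,2];print(g)
p=g-.06*F[:,2];plan(p,F,n=3);plan(g,F,p,F,n=3)
E
```

```text
[ 0.54431892 -0.36187374  0.02103061]
n 3 xyz [ 0.13 -0.01  0.56] a [-0.01 -0.32 -0.04]
n 3 xyz [ 0.   -0.    0.67] a [0. 0. 0.]
```

Call:
{"name": "arm_command", "arguments": {
  "targets": [
    {"x":0.13,"y":-0.01,"z":0.56,"ax":-0.01,"ay":-0.32,"az":-0.04,"claw":0},
    {"x":0.13,"y":-0.01,"z":0.56,"ax":-0.01,"ay":-0.32,"az":-0.04,"claw":0},
    {"x":0.13,"y":-0.01,"z":0.56,"ax":-0.01,"ay":-0.32,"az":-0.04,"claw":0},
    {"x":0,"y":0,"z":0,"ax":0,"ay":0,"az":0,"claw":0}
  ]
}}

```text
clock: 3.7
position: [0.5259, -0.3632, 0.0803]
tcp_rot: [-3.041, -0.19, -0.684]
contact_force: [0.0, -0.1, -0.3]
gripper_width: 0.0856
finger_force: 0.0
```

```bash
python3 - <<'E'
from h import *
F=frame(6.5,25,-83.5);g=np.array([.5397,-.3624,.031])+.011*F[:,2]
o=bot.get_obs();print(o['position'],o['joints'].round(2),o['contact_force'].round(1))
plan(g,F,n=3)
a=snap('wrist','w3.png');cv2.imwrite('pics/w3b.png',a[:,:,::-1])
E
```

```text
[ 0.52589566 -0.36320765  0.08031039] [ 0.93  0.74 -0.33  1.89 -0.4   0.25 -0.36] [ 0.  -0.1 -0.3]
n 3 xyz [-0.1   0.01  0.68] a [ 0.01 -0.02  0.05]
```

View pics/w3b.png

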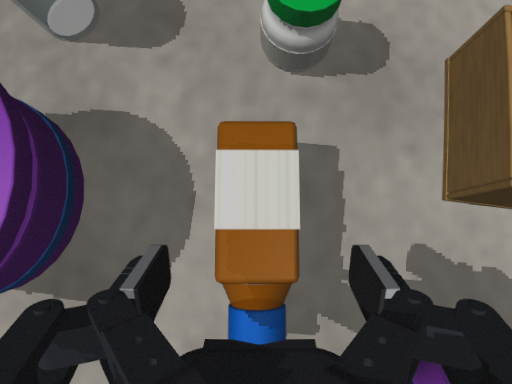

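The bottle (centre column 257) lies between the fingers (centre column 260) and square to them. I'll descend and close.

Call:
{"name": "arm_command", "arguments": {
  "targets": [
    {"x":-0.1,"y":0.01,"z":0.68,"ax":0,"ay":-0.02,"az":0.05,"claw":0},
    {"x":-0.1,"y":0.01,"z":0.68,"ax":0,"ay":-0.02,"az":0.05,"claw":0},
    {"x":-0.1,"y":0.01,"z":0.68,"ax":0,"ay":-0.02,"az":0.05,"claw":0},
    {"x":0,"y":0,"z":0,"ax":0,"ay":0,"az":0,"claw":0}
  ]
}}

```text
clock: 4.25
position: [0.5409, -0.3632, 0.0193]
tcp_rot: [-3.04, -0.163, -0.672]
contact_force: [-0.1, -0.1, -0.3]
gripper_width: 0.0853
finger_force: 0.0
```

Call:
{"name": "arm_command", "arguments": {
  "targets": [
    {"x":0,"y":0,"z":0,"ax":0,"ay":0,"az":0,"claw":1},
    {"x":0,"y":0,"z":0,"ax":0,"ay":0,"az":0,"claw":1},
    {"x":0,"y":0,"z":0,"ax":0,"ay":0,"az":0,"claw":1},
    {"x":0,"y":0,"z":0,"ax":0,"ay":0,"az":0,"claw":1},
    {"x":0,"y":0,"z":0,"ax":0,"ay":0,"az":0,"claw":1},
    {"x":0,"y":0,"z":0,"ax":0,"ay":0,"az":0,"claw":1}
  ]
}}

```text
clock: 5.0
position: [0.5419, -0.3629, 0.0212]
tcp_rot: [-3.04, -0.165, -0.675]
contact_force: [-3.0, 0.4, 6.5]
gripper_width: 0.0489
finger_force: 63.7
```

```bash
cat > g.py <<'E'
from h import *
np_=np.load
def setup():
    d=np.load('grasp.npz'); a,n,B=d['a'],d['n'],d['B'] # bottle cap axis, top-face normal, base centre: in tool frame
    return a,n,B
def final(H,base):
    """bottle upright, tool leaning heading H; base centre at 'base'"""
    a,n,B=setup(); h=np.radians(H)
    A=np.column_stack([a,n,np.cross(a,n)])        # tool frame
    # initial up-normal n (where the tool comes from) ends pointing back along -H
    w=np.array([-np.cos(h),-np.sin(h),0]); up=np.array([0,0,1.])
    W=np.column_stack([up,w,np.cross(up,w)]); M=W@A.T
    return np.array(base)-M@B, M
E
python3 - <<'E'
from h import *
o=bot.get_obs();M=R.from_rotvec(o['tcp_rot']).as_matrix();p=np.array(o['position'])
print(M.round(3))
u=np.array([np.cos(np.radians(6.5)),np.sin(np.radians(6.5)),0])
# axis square to the pads
y=M[:,1];yy=np.array([y[0],y[1],0]);u2=np.array([-y[1],y[0],0]);u2/=np.linalg.norm(u2);print('u2 head',np.degrees(np.arctan2(u2[1],u2[0])))
c=np.array([.5546,-.3607,.025]); s=(p-c)@u2; print('tcp along base dir from centre',s,'lateral',(p-c)@np.array([-u2[1],u2[0],0]))
B=np.array([p[0],p[1],0])+u2*(.05-s); B[2]=.025
B-=0  # lateral centred by pads
np.savez('grasp.npz',a=M.T@-u2,n=M.T@[0,0,1.],B=M.T@(B-p))
from g import final
pf,Mf=final(90,[.617,.022,.10]);print(pf,Mf.round(3))
print(np.degrees(np.linalg.norm(R.from_matrix(M.T@Mf).as_rotvec())))
from k import *
p1=p+[0.0,0.04,.28]
q=o['joints'];pm,_=fk(q,S,L,O7);off=p-pm;print('model err',off.round(3))
q1,e=path(q,p-off,M,p1-off,M);print(q1.round(2),e)
p2=pf+[0,-.03,.15];q2,e=path(q1,p1-off,M,p2-off,Mf,40);print(q2.round(2),e)
q3,e=path(q2,p2-off,Mf,pf-off,Mf);print(q3.round(2),e)
plan(p1,M); plan(p2,Mf,p1,M)
E
```

```text
[[ 0.901  0.108  0.421]
 [ 0.098 -0.994  0.045]
 [ 0.423  0.001 -0.906]]
u2 head 6.216685887423561
tcp along base dir from centre -0.012819251156130581 lateral -0.0008000288606710409
[0.617      0.02580138 0.16281925] [[ 0.    -1.    -0.001]
 [-0.423 -0.001  0.906]
 [-0.906  0.    -0.423]]
123.65180583911705
model err [-0.005 -0.002 -0.001]
[ 0.75  0.43 -0.16  1.66 -0.33  0.75 -0.63] 0.00021648874798445666
[ 0.37  0.71 -0.    1.47 -1.01  1.6  -2.44] 0.00043353227425998797
[ 0.34  0.88 -0.01  1.61 -1.05  1.4  -2.19] 5.2173964899274084e-05
n 10 xyz [ 0.41 -0.13 -0.84] a [0. 0. 0.]
n 26 xyz [-0.19 -0.4   0.16] a [ 0.27 -0.51  0.75]
```

Call:
{"name": "arm_command", "arguments": {
  "targets": [
    {"x":0.41,"y":-0.13,"z":-0.84,"ax":0,"ay":0,"az":0,"claw":1},
    {"x":0.41,"y":-0.13,"z":-0.84,"ax":0,"ay":0,"az":0,"claw":1},
    {"x":0.41,"y":-0.13,"z":-0.84,"ax":0,"ay":0,"az":0,"claw":1},
    {"x":0.41,"y":-0.13,"z":-0.84,"ax":0,"ay":0,"az":0,"claw":1},
    {"x":0.41,"y":-0.13,"z":-0.84,"ax":0,"ay":0,"az":0,"claw":1},
    {"x":0.41,"y":-0.13,"z":-0.84,"ax":0,"ay":0,"az":0,"claw":1},
    {"x":0.41,"y":-0.13,"z":-0.84,"ax":0,"ay":0,"az":0,"claw":1},
    {"x":0.41,"y":-0.13,"z":-0.84,"ax":0,"ay":0,"az":0,"claw":1},
    {"x":0.41,"y":-0.13,"z":-0.84,"ax":0,"ay":0,"az":0,"claw":1},
    {"x":0.41,"y":-0.13,"z":-0.84,"ax":0,"ay":0,"az":0,"claw":1}
  ]
}}

```text
clock: 6.25
position: [0.5414, -0.3226, 0.3]
tcp_rot: [-3.04, -0.165, -0.67]
contact_force: [0.3, -0.1, -3.8]
gripper_width: 0.0494
finger_force: 62.9
```

```bash
python3 - <<'E'
from k import *
from g import final
o=bot.get_obs();M=R.from_rotvec(o['tcp_rot']).as_matrix();p=np.array(o['position']);q=o['joints'];print(p,q.round(2),o['contact_force'],o['gripper_width'])
pf,Mf=final(90,[.617,.022,.10])
pm,_=fk(q,S,L,O7);off=p-pm
p1=np.array([.60,-.25,.32])
q2,e=path(q,p-off,M,p1-off,Mf,40);print(q2.round(2),e)
p2=pf+[0,-.0,.12];q2,e=path(q2,p1-off,Mf,p2-off,Mf,20);print(q2.round(2),e)
plan(p1,Mf)
w=R.from_matrix(M.T@Mf).as_rotvec();x=p.copy();Q=M.copy()
E
```

```text
[ 0.54135663 -0.32263788  0.30003016] [ 0.74  0.41 -0.14  1.7  -0.34  0.73 -0.63] [ 0.27531744 -0.05306502 -3.7682803 ] 0.04944082672078549
[ 0.63  0.86  0.09  1.12 -0.9   1.96 -2.42] 0.0004391185650899339
[ 0.29  0.71  0.04  1.57 -1.06  1.52 -2.36] 0.00013675048054029908
n 26 xyz [-0.   -0.14  0.01] a [ 0.27 -0.51  0.75]
```

```bash
python3 - <<'E'
from k import *
from g import final
o=bot.get_obs();M=R.from_rotvec(o['tcp_rot']).as_matrix();p=np.array(o['position']);q=o['joints']
pf,Mf=final(90,[.617,.022,.10]);pm,_=fk(q,S,L,O7);off=p-pm
p1=np.array([.58,-.11,.31])
from numpy import *
q2,e=path(q,p-off,M,p1-off,Mf,40);print(q2.round(2),e)
plan(p1,Mf)
w=R.from_matrix(M.T@Mf).as_rotvec()/26;t=array([0,0,0.]);r=R.from_rotvec(w).as_matrix()
Sm=zeros((3,3));Q=eye(3)
for _ in range(26): Sm+=Q;Q=Q@r
t=linalg.solve(M@Sm,p1-p);x=p.copy();Q=M.copy();qq=q
for i in range(26):
    x=x+Q@t;Q=Q@r;qq,e=ik(qq,x-off,Q)
    if i%5==0: print(x.round(3),qq.round(2),round(e,3))
E
```

```text
[ 0.49  0.71  0.06  1.48 -0.93  1.72 -2.34] 0.00043103349514056065
n 26 xyz [-0.14 -0.26  0.11] a [ 0.27 -0.51  0.75]
[ 0.538 -0.315  0.295] [ 0.71  0.41 -0.11  1.69 -0.33  0.78 -0.71] 0.001
[ 0.524 -0.273  0.28 ] [ 0.59  0.46 -0.02  1.62 -0.31  1.05 -1.09] 0.0
[ 0.52  -0.227  0.276] [ 0.54  0.53  0.03  1.55 -0.38  1.3  -1.41] 0.0
[ 0.527 -0.181  0.283] [ 0.51  0.6   0.05  1.49 -0.52  1.51 -1.72] 0.0
[ 0.547 -0.14   0.296] [ 0.5   0.66  0.06  1.47 -0.71  1.65 -2.03] 0.0
[ 0.58 -0.11  0.31] [ 0.49  0.71  0.06  1.48 -0.93  1.72 -2.34] 0.0
```

Call:
{"name": "arm_command", "arguments": {
  "targets": [
    {"x":-0.14,"y":-0.26,"z":0.11,"ax":0.27,"ay":-0.51,"az":0.75,"claw":1},
    {"x":-0.14,"y":-0.26,"z":0.11,"ax":0.27,"ay":-0.51,"az":0.75,"claw":1},
    {"x":-0.14,"y":-0.26,"z":0.11,"ax":0.27,"ay":-0.51,"az":0.75,"claw":1},
    {"x":-0.14,"y":-0.26,"z":0.11,"ax":0.27,"ay":-0.51,"az":0.75,"claw":1},
    {"x":-0.14,"y":-0.26,"z":0.11,"ax":0.27,"ay":-0.51,"az":0.75,"claw":1},
    {"x":-0.14,"y":-0.26,"z":0.11,"ax":0.27,"ay":-0.51,"az":0.75,"claw":1},
    {"x":-0.14,"y":-0.26,"z":0.11,"ax":0.27,"ay":-0.51,"az":0.75,"claw":1},
    {"x":-0.14,"y":-0.26,"z":0.11,"ax":0.27,"ay":-0.51,"az":0.75,"claw":1},
    {"x":-0.14,"y":-0.26,"z":0.11,"ax":0.27,"ay":-0.51,"az":0.75,"claw":1}
  ]
}}

```text
clock: 7.38
position: [0.5215, -0.2455, 0.2745]
tcp_rot: [-2.749, 0.592, -0.0]
contact_force: [0.5, 0.1, -3.8]
gripper_width: 0.0491
finger_force: 63.0
```

Call:
{"name": "arm_command", "arguments": {
  "targets": [
    {"x":-0.14,"y":-0.26,"z":0.11,"ax":0.27,"ay":-0.51,"az":0.75,"claw":1},
    {"x":-0.14,"y":-0.26,"z":0.11,"ax":0.27,"ay":-0.51,"az":0.75,"claw":1},
    {"x":-0.14,"y":-0.26,"z":0.11,"ax":0.27,"ay":-0.51,"az":0.75,"claw":1},
    {"x":-0.14,"y":-0.26,"z":0.11,"ax":0.27,"ay":-0.51,"az":0.75,"claw":1},
    {"x":-0.14,"y":-0.26,"z":0.11,"ax":0.27,"ay":-0.51,"az":0.75,"claw":1},
    {"x":-0.14,"y":-0.26,"z":0.11,"ax":0.27,"ay":-0.51,"az":0.75,"claw":1},
    {"x":-0.14,"y":-0.26,"z":0.11,"ax":0.27,"ay":-0.51,"az":0.75,"claw":1},
    {"x":-0.14,"y":-0.26,"z":0.11,"ax":0.27,"ay":-0.51,"az":0.75,"claw":1}
  ]
}}

```text
clock: 8.38
position: [0.5318, -0.1723, 0.2819]
tcp_rot: [-2.262, 1.115, 0.511]
contact_force: [0.3, -1.3, -2.5]
gripper_width: 0.0497
finger_force: 63.1
```

```bash
python3 - <<'E'
from k import *
from g import final
o=bot.get_obs();print(o['position'],o['joints'].round(2),o['clock'],o['contact_force'].round(1),o['torque'].round(2))
pf,Mf=final(90,[.617,.022,.10])
plan(np.array([.58,-.11,.31]),Mf,n=9)
E
```

```text
[ 0.53177704 -0.17229502  0.28188382] [ 0.5   0.66  0.07  1.41 -0.55  1.57 -1.78] 8.375 [ 0.3 -1.3 -2.5] [-1.04 -0.17 -0.06]
n 9 xyz [-0.15 -0.26  0.1 ] a [ 0.28 -0.51  0.75]
```

Call:
{"name": "arm_command", "arguments": {
  "targets": [
    {"x":-0.15,"y":-0.26,"z":0.1,"ax":0.28,"ay":-0.51,"az":0.75,"claw":1},
    {"x":-0.15,"y":-0.26,"z":0.1,"ax":0.28,"ay":-0.51,"az":0.75,"claw":1},
    {"x":-0.15,"y":-0.26,"z":0.1,"ax":0.28,"ay":-0.51,"az":0.75,"claw":1},
    {"x":-0.15,"y":-0.26,"z":0.1,"ax":0.28,"ay":-0.51,"az":0.75,"claw":1},
    {"x":-0.15,"y":-0.26,"z":0.1,"ax":0.28,"ay":-0.51,"az":0.75,"claw":1},
    {"x":-0.15,"y":-0.26,"z":0.1,"ax":0.28,"ay":-0.51,"az":0.75,"claw":1},
    {"x":-0.15,"y":-0.26,"z":0.1,"ax":0.28,"ay":-0.51,"az":0.75,"claw":1},
    {"x":-0.15,"y":-0.26,"z":0.1,"ax":0.28,"ay":-0.51,"az":0.75,"claw":1},
    {"x":-0.15,"y":-0.26,"z":0.1,"ax":0.28,"ay":-0.51,"az":0.75,"claw":1},
    {"x":0,"y":0,"z":0,"ax":0,"ay":0,"az":0,"claw":1}
  ]
}}

```text
clock: 9.62
position: [0.581, -0.1101, 0.3082]
tcp_rot: [-1.533, 1.522, 0.967]
contact_force: [0.3, -0.1, -3.2]
gripper_width: 0.0492
finger_force: 63.2
```

```bash
python3 - <<'E'
from k import *
from g import final
o=bot.get_obs();print(o['position'],o['joints'].round(2),o['clock'],o['contact_force'].round(1),o['torque'].round(2))
pf,Mf=final(90,[.617,.022,.12]);print(pf)
print(np.degrees(R.from_matrix(R.from_rotvec(o['tcp_rot']).as_matrix().T@Mf).as_rotvec()))
plan(pf,Mf)
S_=snap('scene','s2.png');cv2.imwrite('pics/s2b.png',cv2.resize(S_[100:310,150:430,::-1],(800,600),interpolation=cv2.INTER_CUBIC))
E
```

```text
[ 0.58097216 -0.11005698  0.30818164] [ 0.5   0.78  0.08  1.39 -0.93  1.75 -2.33] 9.625 [ 0.3 -0.1 -3.2] [-1.54 -0.01  0.02]
[0.617      0.02580138 0.18281925]
[ 0.21078809 -0.31879194  0.26037723]
n 7 xyz [ 0.26 -0.17  0.84] a [ 0.01 -0.01  0.01]
```

View pics/s2b.png

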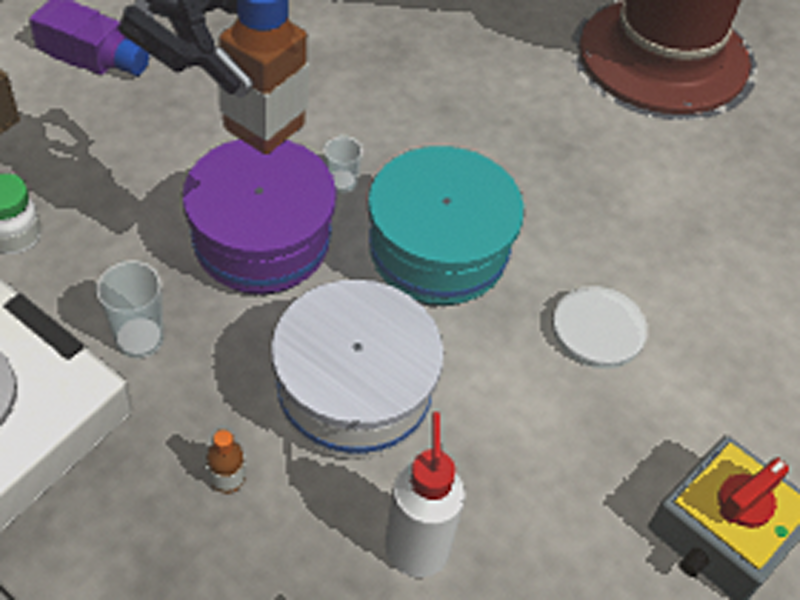

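The scene view shows the bottle upright in the gripper with its base at (265,145), and nothing else has been disturbed. Next I'll move it over the plate, whose dot is at (357,346).

Call:
{"name": "arm_command", "arguments": {
  "targets": [
    {"x":0.26,"y":-0.17,"z":0.84,"ax":0.01,"ay":-0.01,"az":0.01,"claw":1},
    {"x":0.26,"y":-0.17,"z":0.84,"ax":0.01,"ay":-0.01,"az":0.01,"claw":1},
    {"x":0.26,"y":-0.17,"z":0.84,"ax":0.01,"ay":-0.01,"az":0.01,"claw":1},
    {"x":0.26,"y":-0.17,"z":0.84,"ax":0.01,"ay":-0.01,"az":0.01,"claw":1},
    {"x":0.26,"y":-0.17,"z":0.84,"ax":0.01,"ay":-0.01,"az":0.01,"claw":1},
    {"x":0.26,"y":-0.17,"z":0.84,"ax":0.01,"ay":-0.01,"az":0.01,"claw":1},
    {"x":0.26,"y":-0.17,"z":0.84,"ax":0.01,"ay":-0.01,"az":0.01,"claw":1},
    {"x":0,"y":0,"z":0,"ax":0,"ay":0,"az":0,"claw":1}
  ]
}}

```text
clock: 10.68
position: [0.6163, 0.0288, 0.1847]
tcp_rot: [-1.523, 1.52, 0.973]
contact_force: [-0.1, -0.3, -2.7]
gripper_width: 0.0494
finger_force: 63.1
```

```bash
python3 - <<'E'
from k import *
from g import final
o=bot.get_obs();print(o['position'],o['joints'].round(2),o['clock'],o['contact_force'].round(1),o['torque'].round(2))
pf,Mf=final(90,[.617,.022,.095]);print(pf)
plan(pf,Mf)
a=snap('scene','s3.png');b=snap('top','t3.png')
c=lambda i,x,y:cv2.resize(i[y:y+90,x:x+60,::-1],(400,600),interpolation=cv2.INTER_CUBIC)
cv2.imwrite('pics/s3b.png',np.hstack([c(a,245,150),c(b,188,130)]))
# expected pixels of base corners & plate rim centre at base height
for n in('scene','top'):
    m=viewer.camera_model(n)
    print(n,proj(m,[[.617,.022,.09],[.617,.022,.12],[.617,.022,.262]]).round(1).tolist())
E
```

```text
[0.61630351 0.02883843 0.18468766] [ 0.33  0.89  0.02  1.57 -1.05  1.45 -2.2 ] 10.675 [-0.1 -0.3 -2.7] [-1.45  0.    0.06]
[0.617      0.02580138 0.15781925]
n 1 xyz [ 0.86 -0.02  0.28] a [0.01 0.04 0.01]
scene [[274.9, 219.9], [275.4, 213.0], [278.4, 174.9]]
top [[216.7, 173.1], [216.1, 171.7], [212.6, 164.3]]
```

View pics/s3b.png

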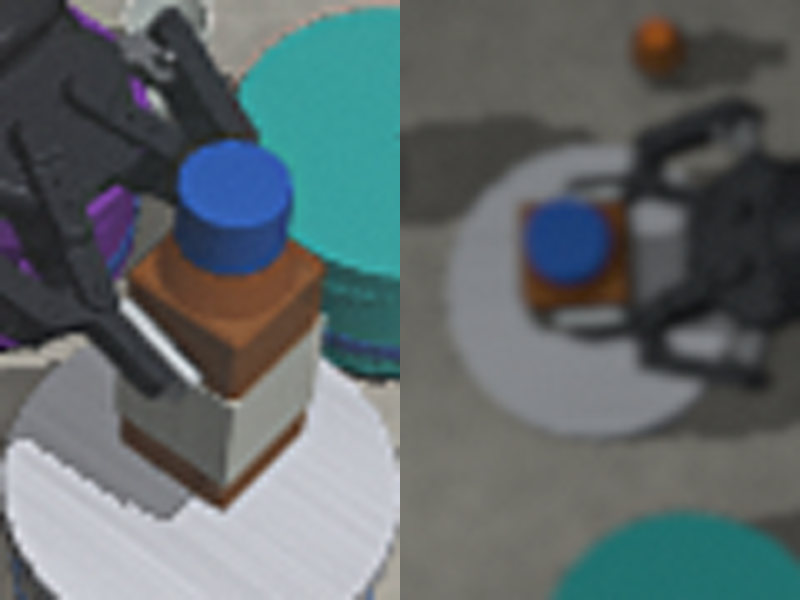

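The bottle is upright over the plate. The cap top centre is at (235,178) in the scene crop and (568,240) in the top crop.

```bash
python3 - <<'E'
from h import *
T=viewer.camera_model('top');S=viewer.camera_model('scene')
a=(212.8,165.6);b=(279.8,176.3);print('cap',tri([T,S],[a,b]).round(4),onz(T,a,.264).round(4),onz(S,b,.264).round(4))
# near base corner in scene crop (224,508)
c=(245+224/6.667-.43,150+508/6.667-.43);print('base corner',onz(S,c,.122).round(4))
o=bot.get_obs();M=R.from_rotvec(o['tcp_rot']).as_matrix()
from g import setup
a_,n,B=setup();print('axis',(M@a_).round(4),'base',(np.array(o['position'])+M@B).round(4))
# plate rim from top crop: left 450,right?; rows 143..437
print('plate rows', [onz(T,(188+(x-400)/6.667-.43,130+y/6.667-.43),.09).round(4) for x,y in((595,143),(585,437),(448,285))])
E
```

```text
cap [0.6138 0.0226 0.2553] [0.6127 0.0213 0.264 ] [0.6195 0.0275 0.264 ]
base corner [0.6424 0.0508 0.122 ]
axis [-2.5e-03 -4.0e-04  1.0e+00] base [0.6174 0.022  0.1229]
plate rows [array([0.6926, 0.0204, 0.09  ]), array([0.5426, 0.028 , 0.09  ]), array([0.6215, 0.0959, 0.09  ])]
```

Call:
{"name": "arm_command", "arguments": {
  "targets": [
    {"x":0.42,"y":0,"z":0.2,"ax":0.01,"ay":0.03,"az":0.01,"claw":1},
    {"x":0.42,"y":0,"z":0.2,"ax":0,"ay":0,"az":0,"claw":1},
    {"x":0,"y":0,"z":0,"ax":0,"ay":0,"az":0,"claw":1}
  ]
}}

```text
clock: 11.15
position: [0.6176, 0.0262, 0.1573]
tcp_rot: [-1.518, 1.526, 0.966]
contact_force: [0.2, -2.2, -0.4]
gripper_width: 0.0492
finger_force: 62.5
```

Call:
{"name": "arm_command", "arguments": {
  "targets": [
    {"x":0.05,"y":0,"z":0.02,"ax":0,"ay":0,"az":0,"claw":1},
    {"x":0,"y":0,"z":0,"ax":0,"ay":0,"az":0,"claw":1}
  ]
}}

```text
clock: 11.4
position: [0.6175, 0.0264, 0.1573]
tcp_rot: [-1.52, 1.524, 0.966]
contact_force: [-0.2, -4.9, 4.7]
gripper_width: 0.0494
finger_force: 63.1
```

Call:
{"name": "arm_command", "arguments": {
  "targets": [
    {"x":0.03,"y":0,"z":0.015,"ax":0,"ay":0,"az":0,"claw":1},
    {"x":0,"y":0,"z":0,"ax":0,"ay":0,"az":0,"claw":1}
  ]
}}

```text
clock: 11.65
position: [0.6175, 0.0264, 0.1572]
tcp_rot: [-1.52, 1.522, 0.966]
contact_force: [0.1, -5.7, 8.4]
gripper_width: 0.0492
finger_force: 63.5
```

```bash
python3 - <<'E'
from g import *
o=bot.get_obs();M=R.from_rotvec(o['tcp_rot']).as_matrix();a,n,B=setup()
print('axis',(M@a).round(4),'base',(np.array(o['position'])+M@B).round(4))
E
```

```text
axis [-0.0029 -0.0021  1.    ] base [0.6177 0.0227 0.0944]
```

The wrist force has gone from -3 N to +8 N, so the bottle is standing on the plate. I'll release it and back off along the tool.

Call:
{"name": "arm_command", "arguments": {
  "targets": [
    {"x":0,"y":0,"z":0,"ax":0,"ay":0,"az":0,"claw":0},
    {"x":0,"y":0,"z":0,"ax":0,"ay":0,"az":0,"claw":0},
    {"x":0,"y":0,"z":0,"ax":0,"ay":0,"az":0,"claw":0},
    {"x":0,"y":0,"z":0,"ax":0,"ay":0,"az":0,"claw":0},
    {"x":0,"y":0,"z":0,"ax":0,"ay":0,"az":0,"claw":0}
  ]
}}

```text
clock: 12.28
position: [0.6171, 0.0271, 0.1548]
tcp_rot: [-1.521, 1.525, 0.967]
contact_force: [-0.4, -0.1, 0.9]
gripper_width: 0.0856
finger_force: 0.0
```

Call:
{"name": "arm_command", "arguments": {
  "targets": [
    {"x":0,"y":0,"z":-0.3,"ax":0,"ay":0,"az":0,"claw":0},
    {"x":0,"y":0,"z":-0.5,"ax":0,"ay":0,"az":0,"claw":0},
    {"x":0,"y":0,"z":-0.7,"ax":0,"ay":0,"az":0,"claw":0},
    {"x":0,"y":0,"z":-0.8,"ax":0,"ay":0,"az":0,"claw":0},
    {"x":-0.5,"y":0,"z":-0.8,"ax":0,"ay":0,"az":0,"claw":0},
    {"x":-0.5,"y":0,"z":-0.8,"ax":0,"ay":0,"az":0,"claw":0},
    {"x":-0.7,"y":0,"z":-0.5,"ax":0,"ay":0,"az":0,"claw":0}
  ]
}}

```text
clock: 13.15
position: [0.6166, -0.0739, 0.258]
tcp_rot: [-1.519, 1.529, 0.964]
contact_force: [-0.0, 0.1, -0.1]
gripper_width: 0.0855
finger_force: 0.0
```

```bash
python3 - <<'E'
from g import *
o=bot.get_obs();print(o['position'],o['joints'].round(2))
a=snap('scene','s4.png');b=snap('top','t4.png')
c=lambda i,x,y,w=60,h=90:cv2.resize(i[y:y+h,x:x+w,::-1],(400,600),interpolation=cv2.INTER_CUBIC)
cv2.imwrite('pics/s4b.png',np.hstack([c(a,245,150),c(b,188,130)]))
E
```

```text
[ 0.61659315 -0.07388635  0.25797881] [ 0.44  0.85  0.07  1.4  -0.97  1.66 -2.32]
```

View pics/s4b.png

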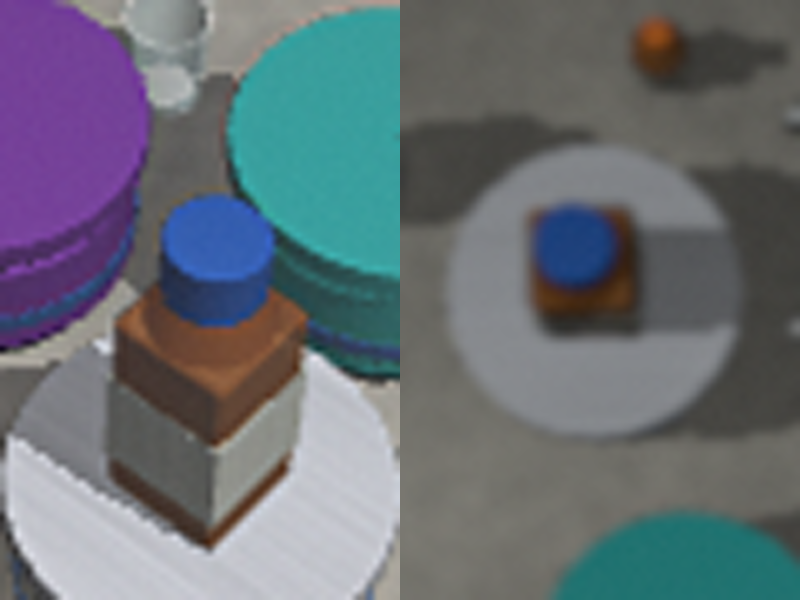

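The bottle stands on the plate, base near the middle (base corner at (210,548) in the scene crop, cap at (575,245) in the top crop), with the gripper clear.

```bash
python3 - <<'E'
from k import *
T=viewer.camera_model('top');Sc=viewer.camera_model('scene')
f=lambda ox,oy,x,y:(ox+x/6.667-.43,oy+y/6.667-.43)
a=f(188,130,175,245);b=f(245,150,217,240);print('cap',tri([T,Sc],[a,b]).round(4),onz(T,a,.232).round(4),onz(Sc,b,.232).round(4),'corner',onz(Sc,f(245,150,210,548),.09).round(4))
o=bot.get_obs();p=np.array(o['position']);q=o['joints'];M=R.from_rotvec(o['tcp_rot']).as_matrix();off=p-fk(q,S,L,O7)[0]
for P,h in (((.50,-.08,.36),-100),((.52,.13,.36),-10),((.505,.34,.26),78)):
    P=np.array(P);N=frame(0,0,h)
    # simulate exact rows
    P0,M0=p,M; plan(P,N,P0,M0)
    w=R.from_matrix(M.T@N).as_rotvec();n=max(int(np.ceil(np.linalg.norm(w)/np.radians(4.9))),1)
    r=R.from_rotvec(w/n).as_matrix();Sm=np.zeros((3,3));Q=np.eye(3)
    for _ in range(n): Sm+=Q;Q=Q@r
    t=np.linalg.solve(M@Sm,P-p);x=p.copy();Q=M.copy();E=0
    for i in range(n):
        x=x+Q@t;Q=Q@r;q,e=ik(q,x-off,Q);E=max(E,e)
        if i%4==0: print(x.round(2),q.round(2))
    print('->',q.round(2),round(E,4),np.degrees(w).round())
    p,M=P,N
E
```

```text
cap [0.6172 0.0211 0.2254] [0.616  0.0207 0.232 ] [0.6217 0.024  0.232 ] corner [0.642 0.046 0.09 ]
n 21 xyz [-0.2   0.12 -0.09] a [-0.43  0.51 -0.67]
[ 0.61 -0.07  0.27] [ 0.43  0.83  0.07  1.37 -0.92  1.66 -2.29]
[ 0.6  -0.07  0.29] [ 0.38  0.77  0.07  1.31 -0.73  1.68 -2.15]
[ 0.58 -0.07  0.31] [ 0.32  0.68  0.07  1.31 -0.54  1.64 -1.99]
[ 0.55 -0.07  0.33] [ 0.26  0.58  0.07  1.36 -0.36  1.54 -1.83]
[ 0.53 -0.07  0.35] [ 0.2   0.46  0.06  1.47 -0.19  1.39 -1.68]
[ 0.5  -0.08  0.36] [ 0.15  0.34  0.04  1.62 -0.02  1.19 -1.55]
-> [ 0.15  0.34  0.04  1.62 -0.02  1.19 -1.55] 0.0003 [-45.  53. -71.]
n 19 xyz [ 0.25 -0.32 -0.  ] a [-0.   -0.   -0.95]
[ 0.51 -0.07  0.36] [ 0.15  0.35  0.02  1.6  -0.01  1.2  -1.49]
[ 0.54 -0.03  0.36] [ 0.12  0.39 -0.07  1.53  0.03  1.22 -1.28]
[0.55 0.01 0.36] [ 0.1   0.41 -0.16  1.5   0.07  1.24 -1.07]
[0.55 0.06 0.36] [ 0.06  0.42 -0.25  1.5   0.11  1.24 -0.87]
[0.53 0.11 0.36] [ 0.04  0.41 -0.34  1.53  0.14  1.23 -0.66]
-> [ 0.03  0.4  -0.38  1.55  0.15  1.22 -0.55] 0.0001 [ -0.  -0. -90.]
n 18 xyz [0.38 0.2  0.19] a [ 0.    0.   -0.98]
[0.53 0.14 0.35] [ 0.03  0.42 -0.4   1.54  0.17  1.22 -0.49]
[0.55 0.19 0.33] [-0.01  0.5  -0.49  1.48  0.24  1.22 -0.28]
[0.55 0.24 0.31] [-0.06  0.57 -0.57  1.46  0.31  1.21 -0.07]
[0.54 0.29 0.29] [-0.1   0.61 -0.65  1.47  0.39  1.19  0.13]
[0.51 0.33 0.27] [-0.14  0.65 -0.73  1.52  0.46  1.15  0.32]
-> [-0.15  0.65 -0.75  1.54  0.47  1.14  0.36] 0.0001 [  0.   0. -88.]
```

Call:
{"name": "arm_command", "arguments": {
  "targets": [
    {"x":-0.2,"y":0.12,"z":-0.09,"ax":-0.43,"ay":0.51,"az":-0.67,"claw":0},
    {"x":-0.2,"y":0.12,"z":-0.09,"ax":-0.43,"ay":0.51,"az":-0.67,"claw":0},
    {"x":-0.2,"y":0.12,"z":-0.09,"ax":-0.43,"ay":0.51,"az":-0.67,"claw":0},
    {"x":-0.2,"y":0.12,"z":-0.09,"ax":-0.43,"ay":0.51,"az":-0.67,"claw":0},
    {"x":-0.2,"y":0.12,"z":-0.09,"ax":-0.43,"ay":0.51,"az":-0.67,"claw":0},
    {"x":-0.2,"y":0.12,"z":-0.09,"ax":-0.43,"ay":0.51,"az":-0.67,"claw":0},
    {"x":-0.2,"y":0.12,"z":-0.09,"ax":-0.43,"ay":0.51,"az":-0.67,"claw":0},
    {"x":-0.2,"y":0.12,"z":-0.09,"ax":-0.43,"ay":0.51,"az":-0.67,"claw":0},
    {"x":-0.2,"y":0.12,"z":-0.09,"ax":-0.43,"ay":0.51,"az":-0.67,"claw":0},
    {"x":-0.2,"y":0.12,"z":-0.09,"ax":-0.43,"ay":0.51,"az":-0.67,"claw":0}
  ]
}}

```text
clock: 14.5
position: [0.5696, -0.0685, 0.3148]
tcp_rot: [-2.402, 1.08, 0.607]
contact_force: [0.5, -0.1, -0.2]
gripper_width: 0.0854
finger_force: 0.0
```

Call:
{"name": "arm_command", "arguments": {
  "targets": [
    {"x":-0.2,"y":0.12,"z":-0.09,"ax":-0.43,"ay":0.51,"az":-0.67,"claw":0},
    {"x":-0.2,"y":0.12,"z":-0.09,"ax":-0.43,"ay":0.51,"az":-0.67,"claw":0},
    {"x":-0.2,"y":0.12,"z":-0.09,"ax":-0.43,"ay":0.51,"az":-0.67,"claw":0},
    {"x":-0.2,"y":0.12,"z":-0.09,"ax":-0.43,"ay":0.51,"az":-0.67,"claw":0},
    {"x":-0.2,"y":0.12,"z":-0.09,"ax":-0.43,"ay":0.51,"az":-0.67,"claw":0},
    {"x":-0.2,"y":0.12,"z":-0.09,"ax":-0.43,"ay":0.51,"az":-0.67,"claw":0},
    {"x":-0.2,"y":0.12,"z":-0.09,"ax":-0.43,"ay":0.51,"az":-0.67,"claw":0},
    {"x":-0.2,"y":0.12,"z":-0.09,"ax":-0.43,"ay":0.51,"az":-0.67,"claw":0},
    {"x":-0.2,"y":0.12,"z":-0.09,"ax":-0.43,"ay":0.51,"az":-0.67,"claw":0},
    {"x":-0.2,"y":0.12,"z":-0.09,"ax":-0.43,"ay":0.51,"az":-0.67,"claw":0}
  ]
}}

```text
clock: 15.75
position: [0.5063, -0.078, 0.3532]
tcp_rot: [-3.081, 0.365, 0.07]
contact_force: [-0.3, -0.4, -0.4]
gripper_width: 0.0858
finger_force: 0.0
```

```bash
python3 - <<'E'
from h import *
o=bot.get_obs();print(o['position'],o['joints'].round(2),o['clock'])
plan([.52,.13,.36],frame(0,0,-10),n=20)
E
```

```text
[ 0.50625785 -0.07802283  0.35318453] [ 0.1   0.32  0.04  1.59 -0.05  1.27 -1.65] 15.75
n 20 xyz [ 0.22 -0.32 -0.01] a [-0.04  0.01 -0.93]
```

Call:
{"name": "arm_command", "arguments": {
  "targets": [
    {"x":0.22,"y":-0.32,"z":-0.01,"ax":-0.04,"ay":0.01,"az":-0.93,"claw":0},
    {"x":0.22,"y":-0.32,"z":-0.01,"ax":-0.04,"ay":0.01,"az":-0.93,"claw":0},
    {"x":0.22,"y":-0.32,"z":-0.01,"ax":-0.04,"ay":0.01,"az":-0.93,"claw":0},
    {"x":0.22,"y":-0.32,"z":-0.01,"ax":-0.04,"ay":0.01,"az":-0.93,"claw":0},
    {"x":0.22,"y":-0.32,"z":-0.01,"ax":-0.04,"ay":0.01,"az":-0.93,"claw":0},
    {"x":0.22,"y":-0.32,"z":-0.01,"ax":-0.04,"ay":0.01,"az":-0.93,"claw":0},
    {"x":0.22,"y":-0.32,"z":-0.01,"ax":-0.04,"ay":0.01,"az":-0.93,"claw":0},
    {"x":0.22,"y":-0.32,"z":-0.01,"ax":-0.04,"ay":0.01,"az":-0.93,"claw":0},
    {"x":0.22,"y":-0.32,"z":-0.01,"ax":-0.04,"ay":0.01,"az":-0.93,"claw":0},
    {"x":0.22,"y":-0.32,"z":-0.01,"ax":-0.04,"ay":0.01,"az":-0.93,"claw":0}
  ]
}}

```text
clock: 17.0
position: [0.5585, 0.0228, 0.3567]
tcp_rot: [-2.993, -0.887, 0.036]
contact_force: [-0.7, -0.2, -1.1]
gripper_width: 0.0852
finger_force: 0.0
```

Call:
{"name": "arm_command", "arguments": {
  "targets": [
    {"x":0.22,"y":-0.32,"z":-0.01,"ax":-0.04,"ay":0.01,"az":-0.93,"claw":0},
    {"x":0.22,"y":-0.32,"z":-0.01,"ax":-0.04,"ay":0.01,"az":-0.93,"claw":0},
    {"x":0.22,"y":-0.32,"z":-0.01,"ax":-0.04,"ay":0.01,"az":-0.93,"claw":0},
    {"x":0.22,"y":-0.32,"z":-0.01,"ax":-0.04,"ay":0.01,"az":-0.93,"claw":0},
    {"x":0.22,"y":-0.32,"z":-0.01,"ax":-0.04,"ay":0.01,"az":-0.93,"claw":0},
    {"x":0.22,"y":-0.32,"z":-0.01,"ax":-0.04,"ay":0.01,"az":-0.93,"claw":0},
    {"x":0.22,"y":-0.32,"z":-0.01,"ax":-0.04,"ay":0.01,"az":-0.93,"claw":0},
    {"x":0.22,"y":-0.32,"z":-0.01,"ax":-0.04,"ay":0.01,"az":-0.93,"claw":0},
    {"x":0.22,"y":-0.32,"z":-0.01,"ax":-0.04,"ay":0.01,"az":-0.93,"claw":0},
    {"x":0.22,"y":-0.32,"z":-0.01,"ax":-0.04,"ay":0.01,"az":-0.93,"claw":0}
  ]
}}

```text
clock: 18.25
position: [0.5208, 0.1296, 0.3605]
tcp_rot: [2.412, 2.007, 0.007]
contact_force: [-1.1, 0.0, -0.5]
gripper_width: 0.0854
finger_force: 0.0
```

```bash
python3 - <<'E'
from h import *
o=bot.get_obs();print(o['position'],o['joints'].round(2),o['clock'])
plan([.48,.33,.27],frame(0,0,78),n=19)
E
```

```text
[0.52081028 0.12957322 0.36051723] [-0.03  0.36 -0.37  1.55  0.14  1.26 -0.61] 18.25
n 19 xyz [0.37 0.13 0.16] a [ 0.    0.   -0.93]
```

```bash
python3 - <<'E'
from k import *
o=bot.get_obs();p=np.array(o['position']);q=o['joints'];M=R.from_rotvec(o['tcp_rot']).as_matrix()
off=p-fk(q,S,L,O7)[0];P=np.array([.59,.33,.29]);N=frame(0,0,78)
plan(P,N,n=19)
q1,e=path(q,p-off,M,P-off,N);print(q1.round(2),e)
P2=np.array([.508,.343,.09]);q1,e=path(q1,P-off,N,P2-off,N);print(q1.round(2),e)
N2=frame(0,0,0);q1,e=path(q1,P2-off,N,P2-off,N2);print(q1.round(2),e)
E
```

```text
n 19 xyz [0.26 0.32 0.12] a [ 0.    0.   -0.93]
[-0.2   0.71 -0.73  1.25  0.46  1.35  0.47] 0.00014934980110915496
[-0.28  0.8  -0.62  1.69  0.6   0.84  0.2 ] 0.00014536850330450806
[-0.49  0.74 -0.24  1.69  0.24  0.74 -0.84] 0.00014585925162029974
```

Call:
{"name": "arm_command", "arguments": {
  "targets": [
    {"x":0.26,"y":0.32,"z":0.12,"ax":0,"ay":0,"az":-0.93,"claw":0},
    {"x":0.26,"y":0.32,"z":0.12,"ax":0,"ay":0,"az":-0.93,"claw":0},
    {"x":0.26,"y":0.32,"z":0.12,"ax":0,"ay":0,"az":-0.93,"claw":0},
    {"x":0.26,"y":0.32,"z":0.12,"ax":0,"ay":0,"az":-0.93,"claw":0},
    {"x":0.26,"y":0.32,"z":0.12,"ax":0,"ay":0,"az":-0.93,"claw":0},
    {"x":0.26,"y":0.32,"z":0.12,"ax":0,"ay":0,"az":-0.93,"claw":0},
    {"x":0.26,"y":0.32,"z":0.12,"ax":0,"ay":0,"az":-0.93,"claw":0},
    {"x":0.26,"y":0.32,"z":0.12,"ax":0,"ay":0,"az":-0.93,"claw":0},
    {"x":0.26,"y":0.32,"z":0.12,"ax":0,"ay":0,"az":-0.93,"claw":0},
    {"x":0.26,"y":0.32,"z":0.12,"ax":0,"ay":0,"az":-0.93,"claw":0}
  ]
}}

```text
clock: 19.5
position: [0.6, 0.2207, 0.3248]
tcp_rot: [1.423, 2.795, 0.003]
contact_force: [0.3, 0.1, 0.2]
gripper_width: 0.0851
finger_force: 0.0
```

Call:
{"name": "arm_command", "arguments": {
  "targets": [
    {"x":0.26,"y":0.32,"z":0.12,"ax":0,"ay":0,"az":-0.93,"claw":0},
    {"x":0.26,"y":0.32,"z":0.12,"ax":0,"ay":0,"az":-0.93,"claw":0},
    {"x":0.26,"y":0.32,"z":0.12,"ax":0,"ay":0,"az":-0.93,"claw":0},
    {"x":0.26,"y":0.32,"z":0.12,"ax":0,"ay":0,"az":-0.93,"claw":0},
    {"x":0.26,"y":0.32,"z":0.12,"ax":0,"ay":0,"az":-0.93,"claw":0},
    {"x":0.26,"y":0.32,"z":0.12,"ax":0,"ay":0,"az":-0.93,"claw":0},
    {"x":0.26,"y":0.32,"z":0.12,"ax":0,"ay":0,"az":-0.93,"claw":0},
    {"x":0.26,"y":0.32,"z":0.12,"ax":0,"ay":0,"az":-0.93,"claw":0},
    {"x":0.26,"y":0.32,"z":0.12,"ax":0,"ay":0,"az":-0.93,"claw":0},
    {"x":0,"y":0,"z":0,"ax":0,"ay":0,"az":0,"claw":0}
  ]
}}

```text
clock: 20.75
position: [0.5925, 0.3301, 0.2923]
tcp_rot: [0.333, 3.119, 0.0]
contact_force: [-1.1, -0.2, -0.6]
gripper_width: 0.0853
finger_force: 0.0
```

```bash
python3 - <<'E'
from h import *
o=bot.get_obs();print(o['position'],o['joints'].round(2),o['clock'])
m=viewer.camera_model('wrist');print(proj(m,[.508,.343,.094]))
a=snap('wrist','w5.png');cv2.imwrite('pics/w5b.png',cv2.resize(a[:,:,::-1],(800,600),interpolation=cv2.INTER_CUBIC))
E
```

```text
[0.5925348  0.33008625 0.29230976] [-0.2   0.7  -0.7   1.24  0.45  1.35  0.48] 20.75
[[253.70219366  83.79423962]]
```

View pics/w5b.png

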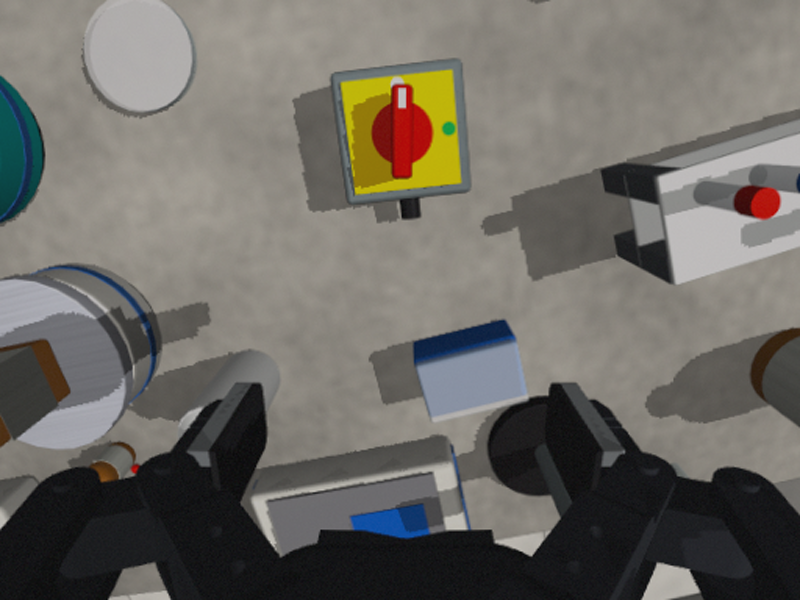

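The wrist view shows the switch's box corners at (332,74), (463,60), (470,190) and (348,204). The red bar runs from its white tip at (402,86) to (402,178), with the green dot at (448,128).

```bash
python3 - <<'E'
from h import *
m=viewer.camera_model('wrist');T=viewer.camera_model('top');S=viewer.camera_model('scene')
f=lambda x,y:((x+.5)/1.5625-.5,(y+.5)/1.5625-.5)
tw=lambda x,y:(97.575+x/6.667,186.575+(y-300)/6.667); sw=lambda x,y:(373.6+(x-400)/5.263,249.6+(y-300)/5.263)
C=[onz(m,f(*q),.055) for q in((332,74),(463,60),(470,190),(348,204))]
for c in C: print(c.round(4))
print('box c',np.mean(C,0))
e=C[0]+C[1]-C[2]-C[3];print('box -x heading',np.degrees(np.arctan2(e[1],e[0])))
a,b=onz(m,f(402,86),.094),onz(m,f(402,178),.094);d=a-b;print('bar',a,b,(a+b)/2,'len',np.linalg.norm(d),'heading',np.degrees(np.arctan2(d[1],d[0])))
g=onz(m,f(448,128),.055);print('green',g)
print('tri w/t/s',tri([m,T,S],[f(402,132),tw(157,437),sw(617,406)]).round(4))
# hub top (disc) ~ centre (402,133), z?
print(onz(m,f(402,133),.07))
# red mask in wrist
im=cv2.imread('pics/w5.png');h=im[30:130,200:310].astype(int);k=(h[:,:,2]>120)&(h[:,:,1]<60)&(h[:,:,0]<60);ys,xs=np.nonzero(k);print('red centroid',xs.mean()+200,ys.mean()+30)
E
```

```text
[0.4598 0.3053 0.055 ]
[0.4706 0.398  0.055 ]
[0.5611 0.3864 0.055 ]
[0.5517 0.294  0.055 ]
box c [0.5108017  0.34590209 0.055     ]
box -x heading 172.86071491439836
bar [0.48275936 0.35146489 0.094     ] [0.53925418 0.3390163  0.094     ] [0.51100677 0.34524059 0.094     ] len 0.05785008659569794 heading 167.57350233075388
green [0.51376795 0.3786864  0.055     ]
tri w/t/s [0.5103 0.3461 0.0848]
[0.5104529  0.34518851 0.07      ]
red centroid 261.172131147541 85.44569672131148
```

```bash
python3 - <<'E'
from h import *
N=frame(0,0,77.6)
p=[.511,.3455,.13];plan(p,N,n=8);plan([.511,.3455,.074],N,p,N,n=3)
E
```

```text
n 8 xyz [ 0.35 -0.01  0.68] a [0.   0.01 0.  ]
n 3 xyz [-0.    0.    0.62] a [0. 0. 0.]
```

Call:
{"name": "arm_command", "arguments": {
  "targets": [
    {"x":0.35,"y":-0.01,"z":0.68,"ax":0,"ay":0.01,"az":0,"claw":0},
    {"x":0.35,"y":-0.01,"z":0.68,"ax":0,"ay":0.01,"az":0,"claw":0},
    {"x":0.35,"y":-0.01,"z":0.68,"ax":0,"ay":0.01,"az":0,"claw":0},
    {"x":0.35,"y":-0.01,"z":0.68,"ax":0,"ay":0.01,"az":0,"claw":0},
    {"x":0.35,"y":-0.01,"z":0.68,"ax":0,"ay":0.01,"az":0,"claw":0},
    {"x":0.35,"y":-0.01,"z":0.68,"ax":0,"ay":0.01,"az":0,"claw":0},
    {"x":0.35,"y":-0.01,"z":0.68,"ax":0,"ay":0.01,"az":0,"claw":0},
    {"x":0.35,"y":-0.01,"z":0.68,"ax":0,"ay":0.01,"az":0,"claw":0},
    {"x":0,"y":0,"z":0,"ax":0,"ay":0,"az":0,"claw":0}
  ]
}}

```text
clock: 21.92
position: [0.5113, 0.3433, 0.1284]
tcp_rot: [-0.338, -3.121, 0.002]
contact_force: [0.5, 0.0, -0.1]
gripper_width: 0.0853
finger_force: 0.0
```

```bash
python3 - <<'E'
from h import *
o=bot.get_obs();print(o['position'],o['joints'].round(2),o['clock'])
plan([.511,.3455,.074],frame(0,0,77.6),n=4)
E
```

```text
[0.51131466 0.34332639 0.12844667] [-0.26  0.76 -0.64  1.64  0.54  0.93  0.26] 21.925
n 4 xyz [0.01 0.02 0.45] a [-0.01 -0.01  0.  ]
```

Call:
{"name": "arm_command", "arguments": {
  "targets": [
    {"x":0.01,"y":0.02,"z":0.45,"ax":-0.01,"ay":-0.01,"az":0,"claw":0},
    {"x":0.01,"y":0.02,"z":0.45,"ax":-0.01,"ay":-0.01,"az":0,"claw":0},
    {"x":0.01,"y":0.02,"z":0.45,"ax":-0.01,"ay":-0.01,"az":0,"claw":0},
    {"x":0.01,"y":0.02,"z":0.45,"ax":-0.01,"ay":-0.01,"az":0,"claw":0},
    {"x":0,"y":0,"z":0,"ax":0,"ay":0,"az":0,"claw":0}
  ]
}}

```text
clock: 22.55
position: [0.511, 0.3466, 0.0741]
tcp_rot: [0.337, 3.121, 0.004]
contact_force: [0.2, -0.6, 0.7]
gripper_width: 0.0854
finger_force: 0.0
```

Call:
{"name": "arm_command", "arguments": {
  "targets": [
    {"x":0,"y":0,"z":0,"ax":0,"ay":0,"az":0,"claw":1},
    {"x":0,"y":0,"z":0,"ax":0,"ay":0,"az":0,"claw":1},
    {"x":0,"y":0,"z":0,"ax":0,"ay":0,"az":0,"claw":1},
    {"x":0,"y":0,"z":0,"ax":0,"ay":0,"az":0,"claw":1},
    {"x":0,"y":0,"z":0,"ax":0,"ay":0,"az":0,"claw":1},
    {"x":0,"y":0,"z":0,"ax":0,"ay":0,"az":0,"claw":1},
    {"x":0,"y":0,"z":0,"ax":0,"ay":0,"az":0,"claw":1}
  ]
}}

```text
clock: 23.42
position: [0.5114, 0.3454, 0.0761]
tcp_rot: [0.339, 3.119, 0.001]
contact_force: [-2.1, -3.9, 4.8]
gripper_width: 0.0132
finger_force: 60.1
```

```bash
python3 - <<'E'
from h import *
o=bot.get_obs();M=R.from_rotvec(o['tcp_rot']).as_matrix();print(o['position'],o['torque'].round(2),np.degrees(np.arctan2(M[1,1],M[0,1])),o['joints'].round(2))
E
```

```text
[0.51144679 0.3453794  0.07614911] [-0.85  0.38  0.02] 77.601822248299 [-0.28  0.82 -0.6   1.68  0.6   0.83  0.2 ]
```

Call:
{"name": "arm_command", "arguments": {
  "targets": [
    {"x":0,"y":0,"z":0,"ax":0,"ay":0,"az":0.95,"claw":1},
    {"x":0,"y":0,"z":0,"ax":0,"ay":0,"az":0.95,"claw":1},
    {"x":0,"y":0,"z":0,"ax":0,"ay":0,"az":0.95,"claw":1},
    {"x":0,"y":0,"z":0,"ax":0,"ay":0,"az":0.95,"claw":1},
    {"x":0,"y":0,"z":0,"ax":0,"ay":0,"az":0.95,"claw":1},
    {"x":0,"y":0,"z":0,"ax":0,"ay":0,"az":0.95,"claw":1},
    {"x":0,"y":0,"z":0,"ax":0,"ay":0,"az":0.95,"claw":1},
    {"x":0,"y":0,"z":0,"ax":0,"ay":0,"az":0.95,"claw":1},
    {"x":0,"y":0,"z":0,"ax":0,"ay":0,"az":0.95,"claw":1}
  ]
}}

```text
clock: 24.55
position: [0.5105, 0.3439, 0.0762]
tcp_rot: [1.456, 2.781, -0.003]
contact_force: [-3.3, -6.4, 7.9]
gripper_width: 0.0131
finger_force: 60.5
```

```bash
cat > st.py <<'E'
from h import *
o=bot.get_obs();M=R.from_rotvec(o['tcp_rot']).as_matrix();print(o['position'],o['contact_force'].round(1),o['torque'].round(2),np.degrees(np.arctan2(M[1,1],M[0,1])),o['joints'].round(2))
plan([.511,.3455,.0755],frame(0,0,-7.1))
E
python3 st.py
```

```text
[0.5105035  0.34391572 0.07615622] [-3.3 -6.4  7.9] [-1.34  0.75  0.01] 34.716360332136645 [-0.39  0.78 -0.4   1.68  0.41  0.76 -0.39]
n 9 xyz [0.01 0.   0.  ] a [0.   0.   0.93]
```

Call:
{"name": "arm_command", "arguments": {
  "targets": [
    {"x":0.01,"y":0,"z":0,"ax":0,"ay":0,"az":0.93,"claw":1},
    {"x":0.01,"y":0,"z":0,"ax":0,"ay":0,"az":0.93,"claw":1},
    {"x":0.01,"y":0,"z":0,"ax":0,"ay":0,"az":0.93,"claw":1},
    {"x":0.01,"y":0,"z":0,"ax":0,"ay":0,"az":0.93,"claw":1},
    {"x":0.01,"y":0,"z":0,"ax":0,"ay":0,"az":0.93,"claw":1},
    {"x":0.01,"y":0,"z":0,"ax":0,"ay":0,"az":0.93,"claw":1},
    {"x":0.01,"y":0,"z":0,"ax":0,"ay":0,"az":0.93,"claw":1},
    {"x":0.01,"y":0,"z":0,"ax":0,"ay":0,"az":0.93,"claw":1},
    {"x":0,"y":0,"z":0,"ax":0,"ay":0,"az":0.8,"claw":1},
    {"x":0,"y":0,"z":0,"ax":0,"ay":0,"az":0,"claw":1}
  ]
}}

```text
clock: 25.8
position: [0.5089, 0.3435, 0.0761]
tcp_rot: [2.338, 2.091, -0.01]
contact_force: [-6.0, -11.0, 11.7]
gripper_width: 0.0126
finger_force: 61.0
```

```bash
python3 st.py
```

```text
[0.50885413 0.34350388 0.07611418] [ -6.  -11.   11.7] [-2.02  1.16  0.12] -6.371363492336813 [-0.51  0.76 -0.2   1.69  0.22  0.73 -0.93]
n 1 xyz [0.07 0.06 0.02] a [-0.    0.09  0.15]
```

Call:
{"name": "arm_command", "arguments": {
  "targets": [
    {"x":0,"y":0,"z":0,"ax":0,"ay":0,"az":0.5,"claw":1},
    {"x":0,"y":0,"z":0,"ax":0,"ay":0,"az":0,"claw":1}
  ]
}}

```text
clock: 26.05
position: [0.5088, 0.3435, 0.0761]
tcp_rot: [2.375, 2.047, -0.009]
contact_force: [-5.2, -10.6, 11.4]
gripper_width: 0.013
finger_force: 64.2
```

```bash
python3 st.py
```

```text
[0.50878712 0.34354773 0.07614269] [ -5.2 -10.6  11.4] [-2.16  1.11  1.13] -8.50474925947987 [-0.52  0.76 -0.19  1.69  0.21  0.72 -0.96]
n 1 xyz [0.08 0.06 0.02] a [ 0.01  0.1  -0.28]
```

Call:
{"name": "arm_command", "arguments": {
  "targets": [
    {"x":0,"y":0,"z":0,"ax":0,"ay":0,"az":0.5,"claw":1},
    {"x":0,"y":0,"z":0,"ax":0,"ay":0,"az":0,"claw":1}
  ]
}}

```text
clock: 26.3
position: [0.5087, 0.3436, 0.0762]
tcp_rot: [2.414, 1.999, -0.009]
contact_force: [-4.8, -10.4, 12.0]
gripper_width: 0.0131
finger_force: 77.8
```

```bash
python3 st.py
```

```text
[0.50873284 0.34358238 0.07618616] [ -4.8 -10.4  12. ] [-2.26  1.12  1.88] -10.741680856444589 [-0.53  0.76 -0.18  1.69  0.2   0.72 -0.99]
n 1 xyz [0.08 0.06 0.02] a [ 0.02  0.1  -0.73]
```

The moment about z rises to 1.9 N m while the tool keeps turning, so the handle is at its stop. I'll open and lift.

Call:
{"name": "arm_command", "arguments": {
  "targets": [
    {"x":0,"y":0,"z":0,"ax":0,"ay":0,"az":0,"claw":0},
    {"x":0,"y":0,"z":0,"ax":0,"ay":0,"az":0,"claw":0},
    {"x":0,"y":0,"z":0,"ax":0,"ay":0,"az":0,"claw":0},
    {"x":0,"y":0,"z":0,"ax":0,"ay":0,"az":0,"claw":0},
    {"x":0,"y":0,"z":-0.5,"ax":0,"ay":0,"az":0,"claw":0},
    {"x":0,"y":0,"z":-0.9,"ax":0,"ay":0,"az":0,"claw":0},
    {"x":0,"y":0,"z":-0.9,"ax":0,"ay":0,"az":0,"claw":0},
    {"x":0,"y":0,"z":-0.9,"ax":0,"ay":0,"az":0,"claw":0},
    {"x":0,"y":0,"z":-0.9,"ax":0,"ay":0,"az":0,"claw":0}
  ]
}}

```text
clock: 27.42
position: [0.5105, 0.3492, 0.2009]
tcp_rot: [-2.429, -1.992, -0.012]
contact_force: [-0.0, 1.0, -0.5]
gripper_width: 0.0855
finger_force: 0.0
```

Call:
{"name": "arm_command", "arguments": {
  "targets": [
    {"x":0,"y":0,"z":-0.9,"ax":0,"ay":0,"az":0,"claw":0},
    {"x":0,"y":0,"z":-0.9,"ax":0,"ay":0,"az":0,"claw":0},
    {"x":0,"y":0,"z":-0.9,"ax":0,"ay":0,"az":0,"claw":0},
    {"x":0,"y":0,"z":0,"ax":0,"ay":0,"az":0,"claw":0}
  ]
}}

```text
clock: 27.92
position: [0.511, 0.3497, 0.2833]
tcp_rot: [-2.429, -1.992, -0.021]
contact_force: [-0.5, 0.3, 0.7]
gripper_width: 0.0854
finger_force: 0.0
```

```bash
python3 - <<'E'
from h import *
# y_t heading ~-10 -> camera towards +y; handle may be in scene view
a=snap('scene','s6.png');t=snap('top','t6.png');w=snap('wrist','w6.png')
for n,im in (('scene',a),('wrist',w)):
    m=viewer.camera_model(n);c=proj(m,[.511,.3455,.094])[0];x,y=c.round().astype(int);print(n,c)
    if not(20<x<490 and 20<y<360): continue
    r=im.astype(int);k=((r[:,:,0]>90)&(r[:,:,1]<.5*r[:,:,0])&(r[:,:,2]<.5*r[:,:,0]));h=k.copy();h[:]=0;h[max(0,y-45):y+45,max(0,x-45):x+45]=1
    ys,xs=np.nonzero(k&(h>0));print('red n',len(xs))
    wht=(r.min(2)>150)&(h>0);wy,wx=np.nonzero(wht);
    kk=[(u,v) for u,v in zip(wx,wy) if len(xs) and np.hypot(xs-u,ys-v).min()<4]
    if kk:
        u=np.mean(kk,0);P=onz(m,u,.094);d=P-np.array([.511,.3455,.094]);print('white tip',u,P.round(4),'heading',np.degrees(np.arctan2(d[1],d[0])))
for n,f,g in (('scene','s4.png',a),('top','t4.png',t)):
    b=cv2.imread('pics/'+f)[:,:,::-1].astype(int);D=np.abs(b-g.astype(int)).max(2)>40
    cn,l,s,ce=cv2.connectedComponentsWithStats(D.astype('uint8'));print(n,[(s[i].tolist()) for i in range(1,cn) if s[i,4]>15])
print(bot.get_obs()['clock'])
E
```

```text
scene [415.32391147 267.68793832]
red n 215
white tip [421.6875 270.8125] [0.5087 0.3599 0.094 ] heading 98.95325160370989
wrist [261.02066988 172.023596  ]
red n 1268
white tip [256.6 152.5] [0.5105 0.3669 0.094 ] heading 91.21031889293313
scene [[121, 0, 196, 208, 9332], [325, 0, 17, 14, 124], [343, 0, 48, 74, 1054], [391, 0, 59, 84, 1905], [432, 0, 80, 239, 6103], [348, 21, 10, 8, 35], [425, 45, 10, 27, 43], [312, 82, 29, 6, 86], [347, 90, 14, 9, 29], [98, 109, 49, 35, 596], [319, 108, 26, 9, 51], [136, 140, 63, 54, 864], [279, 166, 14, 22, 114], [290, 202, 45, 32, 594], [298, 239, 12, 12, 46], [388, 259, 41, 26, 532], [364, 261, 9, 7, 36]]
top [[304, 135, 60, 79, 2563], [255, 137, 48, 38, 670], [296, 150, 3, 11, 26], [25, 168, 187, 211, 11141], [257, 173, 25, 14, 163], [247, 177, 10, 3, 18], [191, 180, 49, 41, 639], [118, 200, 18, 18, 95], [113, 206, 5, 4, 18], [231, 207, 13, 8, 33], [308, 206, 32, 32, 417], [243, 222, 90, 112, 4559], [71, 255, 11, 8, 55], [76, 262, 24, 18, 178], [242, 329, 16, 18, 83], [230, 345, 17, 28, 205], [220, 361, 20, 20, 89], [226, 362, 4, 9, 20], [195, 380, 5, 4, 17]]
28.075
```

```bash
python3 - <<'E'
from h import *
def ends(f,m,ax):
    im=cv2.imread(f)[:,:,::-1].astype(int)
    hsv=cv2.cvtColor(im.astype('uint8'),cv2.COLOR_RGB2HSV).astype(int)
    red=((hsv[:,:,0]<8)|(hsv[:,:,0]>172))&(hsv[:,:,1]>150)&(hsv[:,:,2]>70)
    g=np.array([[[u,v] for u in range(512)] for v in range(384)],float)
    c=proj(m,[ax])[0]; red&=np.hypot(g[:,:,0]-c[0],g[:,:,1]-c[1])<70
    P=np.array([onz(m,(u,v),.094) for v,u in zip(*np.nonzero(red))])[:,:2];d=P-np.array(ax[:2]);r=np.linalg.norm(d,axis=1)
    far=d[r>.024];h=np.degrees(np.arctan2(far[:,1],far[:,0]))
    print(len(P),'far headings hist',np.histogram(h%360,bins=36,range=(0,360))[0], 'axis2', (np.degrees(np.angle(np.mean(np.exp(2j*np.radians(h)))))/2)%180, 'max r',r.max())
    gr=(hsv[:,:,0]>50)&(hsv[:,:,0]<75)&(hsv[:,:,1]>140)&(np.hypot(g[:,:,0]-c[0],g[:,:,1]-c[1])<70)
    v,u=np.nonzero(gr)
    if len(u): G=onz(m,(u.mean(),v.mean()),.055)[:2]-np.array(ax[:2]);print('green n',len(u),'heading',np.degrees(np.arctan2(G[1],G[0])))
m=viewer.camera_model('wrist');ends('pics/w6.png',m,[.511,.3455,.094])
for f in('s4','s6','t4','t6'):
    im=cv2.imread('pics/%s.png'%f);hsv=cv2.cvtColor(im,cv2.COLOR_BGR2HSV);k=(hsv[:,:,0]>105)&(hsv[:,:,0]<120)&(hsv[:,:,1]>150)
    x,y=(262,170) if f[0]=='s' else (200,150)
    v,u=np.nonzero(k[y:y+40,x:x+40]);print(f,len(u),u.mean()+x,v.mean()+y)
E
```

```text
1249 far headings hist [ 0  0  0  0  0  1  6 14 37 30 18 12  8  5  0  0  0  0  0  0  0  0  0  0
 11 16 16  3  0  0  0  0  0  0  0  0] axis2 89.67080265146309 max r 0.03322560397446003
green n 53 heading 88.80579431685346
s4 226 277.84513274336285 187.75221238938053
s6 234 277.8205128205128 187.9017094017094
t4 98 213.8673469387755 166.71428571428572
t6 99 213.91919191919192 166.73737373737373
```

```bash
python3 - <<'E'
from h import *
m=viewer.camera_model('wrist');c=proj(m,[[.511,.3455,.094]])[0]
im=cv2.imread('pics/w6.png');r=im[:,:,2].astype(int);g=im[:,:,1].astype(int)
x0,y0=int(c[0])-26,int(c[1])-34
for y in range(y0,y0+68,2): print(''.join('#' if (r[y,x]>190 and g[y,x]>150 and im[y,x,0]>120) else ('.' if g[y,x]>.5*r[y,x] else str(min(9,r[y,x]//25))) for x in range(x0,x0+54)))
print(x0,y0)
E
```

```text
......................................................
......................................................
.................3333333333...........................
................34444444544...........................
...............4566666666654..........................
...............4566.....6654244.......................
.............454556.....66543466654...................
...........56664556......654346666665.................
.........56666645566.....65434466666665...............
........566666654566.....665434666666665..............
.......6666666664566.....6654344666666666.............
......666666666645566666666543446666666666............
.....6666666666645566666666543444666666666............
.....66666666666455666666665434446666666666...........
.....66666666666545666666665434445666666666...........
.....66666666666645666666666543444666666666...........
......666666666664566666666654344456666666............
......666666666664556666666654344446666666............
.......6666666666455666666665434446666666.............
........66666666654566666666543444666666..............
..........6666666645666666665543444666................
............666666456666666665434446..................
...............666456666666665434.....................
...................556666666654.......................
...................456666666654.......................
...................4566666666544......................
....................566666666554......................
....................566666666654......................
....................556666666654......................
....................556666655554......................
.......................4333...........................
......................................................
......................................................
......................................................
235 138
```

```bash
python3 - <<'E'
from h import *
m=viewer.camera_model('wrist');a=onz(m,(256.3,145.5),.094);b=onz(m,(260.6,197.5),.094);d=a-b
print(a,b,(a+b)/2,np.linalg.norm(d),np.degrees(np.arctan2(d[1],d[0])))
# box edges in this view: yellow mask rectangle
im=cv2.imread('pics/w6.png');h=cv2.cvtColor(im,cv2.COLOR_BGR2HSV);k=((h[:,:,0]>22)&(h[:,:,0]<35)&(h[:,:,1]>150)).astype('uint8')
p=cv2.findNonZero(k);q=cv2.boxPoints(cv2.minAreaRect(cv2.convexHull(p)));P=[onz(m,x,.055) for x in q]
for i in range(4):
    e=P[(i+1)%4]-P[i];print(np.linalg.norm(e).round(4),(np.degrees(np.arctan2(e[1],e[0]))%90).round(2))
E
```

```text
[0.51169248 0.37408217 0.094     ] [0.50503711 0.31773795 0.094     ] [0.50836479 0.34591006 0.094     ] 0.05673592120809584 83.2634474495261
0.0795 83.83
0.0801 85.55
0.0845 84.14
0.0806 81.95
```

The bar now heads 83.3° and the box's +y axis is at 83–84°, so the handle is fully on. The bottle has not moved and the gripper is clear.

```bash
python3 -c "
from rig import bot
print(bot.finish_job())"
```

```text
the job is handed in; nothing more can be done
None
```

The bottle is standing upright in the middle of the stirrer's plate and let go of, the red handle was then turned clockwise to its stop, and the job is handed in at about 28 s; I only checked numerically afterwards that the bottle and handle had stayed put, not the other items on the bench.

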